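Put the washed brush pots and brush rests to dry and set the fan

TASK

After the painting class, put the washed things to dry. First slide the fan's fader fully to its off end (the end with the short bars, nearer the robot). With the fan still off, turn every square brush pot mouth-down over a drying peg of its own, pushed down until its rim is on the board, and hang every bridge-shaped brush rest astride the steel rail; then slide the fader so that its grip is level with the brass pointer beside the track. Leave the other things on the table where they are.

Things in the scene. Friction and masses are not known exactly. Their poses are not given: they have to be found in the camera images.
- pot1_c (a point): Grey square brush pot, an open-ended plastic box 44 x 44 mm in section and 105 mm long, wall and bottom 3 mm, 90 g or so, lying on one of its flat sides, mouth roughly towards the robot. This point is its centre (22 mm above the table as it lies; 52.5 mm from rim and from bottom). Its x axis runs along its length from the open mouth to the closed bottom; z is up as it lies at the start. There are 2 or 3 such pots (absent ones give None).
- pot2_c (a point): Grey square brush pot, an open-ended plastic box 44 x 44 mm in section and 105 mm long, wall and bottom 3 mm, 90 g or so, lying on one of its flat sides, mouth roughly towards the robot. This point is its centre (22 mm above the table as it lies; 52.5 mm from rim and from bottom). Its x axis runs along its length from the open mouth to the closed bottom; z is up as it lies at the start. There are 2 or 3 such pots (absent ones give None).
- pot3_c (a point): Grey square brush pot, an open-ended plastic box 44 x 44 mm in section and 105 mm long, wall and bottom 3 mm, 90 g or so, lying on one of its flat sides, mouth roughly towards the robot. This point is its centre (22 mm above the table as it lies; 52.5 mm from rim and from bottom). Its x axis runs along its length from the open mouth to the closed bottom; z is up as it lies at the start. There are 2 or 3 such pots (absent ones give None).
- rest1_c (a point): Bridge-shaped aluminium brush rest (an upside-down U of bent sheet), 90 mm long, 40 mm wide, 80 mm high, with ridges across its top, standing on its two legs; sheet 4 mm thick, so the open channel below the top is 32 mm wide and 76 mm deep. Graspable across its 40 mm width. This point is its centre, half-way up (40 mm above the feet). x runs along its length (along the channel), z up. There are two.
- rest2_c (a point): Bridge-shaped aluminium brush rest (an upside-down U of bent sheet), 90 mm long, 40 mm wide, 80 mm high, with ridges across its top, standing on its two legs; sheet 4 mm thick, so the open channel below the top is 32 mm wide and 76 mm deep. Graspable across its 40 mm width. This point is its centre, half-way up (40 mm above the feet). x runs along its length (along the channel), z up. There are two.
- peg0_foot (a point): Foot of a drying peg on the plywood board: one of three round wooden pegs in a row 105 mm apart, 25 mm thick, 75 mm long, narrowing over the last 20 mm. z points along the peg to its tip, leaning 20 degrees from vertical, away from the robot; y is level along the row, x down the face. The face (120 x 330 mm) is square to the pegs; a pot fully home has its rim on it, its centre 52.5 mm along z.
- peg1_foot (a point): Foot of a drying peg on the plywood board: one of three round wooden pegs in a row 105 mm apart, 25 mm thick, 75 mm long, narrowing over the last 20 mm. z points along the peg to its tip, leaning 20 degrees from vertical, away from the robot; y is level along the row, x down the face. The face (120 x 330 mm) is square to the pegs; a pot fully home has its rim on it, its centre 52.5 mm along z.
- peg2_foot (a point): Foot of a drying peg on the plywood board: one of three round wooden pegs in a row 105 mm apart, 25 mm thick, 75 mm long, narrowing over the last 20 mm. z points along the peg to its tip, leaning 20 degrees from vertical, away from the robot; y is level along the row, x down the face. The face (120 x 330 mm) is square to the pegs; a pot fully home has its rim on it, its centre 52.5 mm along z.
- rail_mid (a point): Middle of the drying rail's steel bar, on its centre line, 150 mm above the table. The bar is 14 mm thick and 280 mm long between two upright posts, of which all but the 40 mm next to each post is free for rests. x runs along the bar, z up. A rest hanging straight on it has its centre 29 mm below this height.
- fader (a joint): Fader on the grey control box: 0 = off (end of travel nearer the robot, where the bars printed beside the track are short), growing to 0.13 m (full) as it slides away from the robot. About 1.5 N moves it; it stays where it is left.
- fader_top (a point): Centre of the top of the fader's black grip: 20 mm long along the track, 28 mm wide across it, 40 mm high, standing on the box's flat top (box 230 x 120 mm, 50 mm high). x points along the track in the growing direction, z up.
- pointer_tip (a point): Small fixed brass pointer, 4 to 5 mm high, on top of the control box beside the track, 34 mm to the side of its centre line. Same axes as the fader grip; the grip is level with it when both have the same position along x.
Not all that is in view belongs to the job. What is shaped like the part that bears pot3_c but orange or red is not meant.

How it is judged:
On the way, in this order (a step that is already met when the one before it is completed fails the run):
1. the fader is slid fully to its off end (value of joint fader below 0.006 m), for 0.2 s.
2. with the fader still off, every pot is mouth-down on a peg and every rest hangs on the rail (((x of pot1_c in the frame of peg0_foot between -0.018 and 0.018 m and y of pot1_c in the frame of peg0_foot between -0.018 and 0.018 m and x of peg0_foot in the frame of pot1_c between -0.064 and -0.043 m and angle between the x axis of pot1_c and the z axis of peg0_foot, either way round below 0.3 rad) or (x of pot1_c in the frame of peg1_foot between -0.018 and 0.018 m and y of pot1_c in the frame of peg1_foot between -0.018 and 0.018 m and x of peg1_foot in the frame of pot1_c between -0.064 and -0.043 m and angle between the x axis of pot1_c and the z axis of peg1_foot, either way round below 0.3 rad) or (x of pot1_c in the frame of peg2_foot between -0.018 and 0.018 m and y of pot1_c in the frame of peg2_foot between -0.018 and 0.018 m and x of peg2_foot in the frame of pot1_c between -0.064 and -0.043 m and angle between the x axis of pot1_c and the z axis of peg2_foot, either way round below 0.3 rad)) and ((x of pot2_c in the frame of peg0_foot between -0.018 and 0.018 m and y of pot2_c in the frame of peg0_foot between -0.018 and 0.018 m and x of peg0_foot in the frame of pot2_c between -0.064 and -0.043 m and angle between the x axis of pot2_c and the z axis of peg0_foot, either way round below 0.3 rad) or (x of pot2_c in the frame of peg1_foot between -0.018 and 0.018 m and y of pot2_c in the frame of peg1_foot between -0.018 and 0.018 m and x of peg1_foot in the frame of pot2_c between -0.064 and -0.043 m and angle between the x axis of pot2_c and the z axis of peg1_foot, either way round below 0.3 rad) or (x of pot2_c in the frame of peg2_foot between -0.018 and 0.018 m and y of pot2_c in the frame of peg2_foot between -0.018 and 0.018 m and x of peg2_foot in the frame of pot2_c between -0.064 and -0.043 m and angle between the x axis of pot2_c and the z axis of peg2_foot, either way round below 0.3 rad)) and ((x of pot3_c in the frame of peg0_foot between -0.018 and 0.018 m and y of pot3_c in the frame of peg0_foot between -0.018 and 0.018 m and x of peg0_foot in the frame of pot3_c between -0.064 and -0.043 m and angle between the x axis of pot3_c and the z axis of peg0_foot, either way round below 0.3 rad) or (x of pot3_c in the frame of peg1_foot between -0.018 and 0.018 m and y of pot3_c in the frame of peg1_foot between -0.018 and 0.018 m and x of peg1_foot in the frame of pot3_c between -0.064 and -0.043 m and angle between the x axis of pot3_c and the z axis of peg1_foot, either way round below 0.3 rad) or (x of pot3_c in the frame of peg2_foot between -0.018 and 0.018 m and y of pot3_c in the frame of peg2_foot between -0.018 and 0.018 m and x of peg2_foot in the frame of pot3_c between -0.064 and -0.043 m and angle between the x axis of pot3_c and the z axis of peg2_foot, either way round below 0.3 rad)) and y of rest1_c in the frame of rail_mid between -0.025 and 0.025 m and x of rest1_c in the frame of rail_mid between -0.1 and 0.1 m and z of rest1_c in the frame of rail_mid between -0.038 and -0.02 m and angle between each of rest1_c, rest2_c's own z axis and vertical below 0.3 rad and angle between the x axis of each of rest1_c, rest2_c and the x axis of rail_mid, either way round below 0.35 rad and y of rest2_c in the frame of rail_mid between -0.025 and 0.025 m and x of rest2_c in the frame of rail_mid between -0.1 and 0.1 m and z of rest2_c in the frame of rail_mid between -0.038 and -0.02 m and value of joint fader below 0.01 m), for 0.3 s.
3. the fader is level with the brass pointer (x of fader_top in the frame of pointer_tip between -0.006 and 0.006 m), for 0.2 s.
At the end, for the whole second after the job is handed in: Every pot mouth-down on its own peg (rim within 10 mm of the board, 18 mm sideways, 0.3 rad); every rest astride the bar (upright within 0.3 rad, in line to 0.35 rad, centre within 100 mm of its middle); fader within 6 mm of the pointer; all at rest (all of step 3 and ((x of pot1_c in the frame of peg0_foot between -0.018 and 0.018 m and y of pot1_c in the frame of peg0_foot between -0.018 and 0.018 m and x of peg0_foot in the frame of pot1_c between -0.064 and -0.043 m and angle between the x axis of pot1_c and the z axis of peg0_foot, either way round below 0.3 rad) or (x of pot1_c in the frame of peg1_foot between -0.018 and 0.018 m and y of pot1_c in the frame of peg1_foot between -0.018 and 0.018 m and x of peg1_foot in the frame of pot1_c between -0.064 and -0.043 m and angle between the x axis of pot1_c and the z axis of peg1_foot, either way round below 0.3 rad) or (x of pot1_c in the frame of peg2_foot between -0.018 and 0.018 m and y of pot1_c in the frame of peg2_foot between -0.018 and 0.018 m and x of peg2_foot in the frame of pot1_c between -0.064 and -0.043 m and angle between the x axis of pot1_c and the z axis of peg2_foot, either way round below 0.3 rad)) and ((x of pot2_c in the frame of peg0_foot between -0.018 and 0.018 m and y of pot2_c in the frame of peg0_foot between -0.018 and 0.018 m and x of peg0_foot in the frame of pot2_c between -0.064 and -0.043 m and angle between the x axis of pot2_c and the z axis of peg0_foot, either way round below 0.3 rad) or (x of pot2_c in the frame of peg1_foot between -0.018 and 0.018 m and y of pot2_c in the frame of peg1_foot between -0.018 and 0.018 m and x of peg1_foot in the frame of pot2_c between -0.064 and -0.043 m and angle between the x axis of pot2_c and the z axis of peg1_foot, either way round below 0.3 rad) or (x of pot2_c in the frame of peg2_foot between -0.018 and 0.018 m and y of pot2_c in the frame of peg2_foot between -0.018 and 0.018 m and x of peg2_foot in the frame of pot2_c between -0.064 and -0.043 m and angle between the x axis of pot2_c and the z axis of peg2_foot, either way round below 0.3 rad)) and ((x of pot3_c in the frame of peg0_foot between -0.018 and 0.018 m and y of pot3_c in the frame of peg0_foot between -0.018 and 0.018 m and x of peg0_foot in the frame of pot3_c between -0.064 and -0.043 m and angle between the x axis of pot3_c and the z axis of peg0_foot, either way round below 0.3 rad) or (x of pot3_c in the frame of peg1_foot between -0.018 and 0.018 m and y of pot3_c in the frame of peg1_foot between -0.018 and 0.018 m and x of peg1_foot in the frame of pot3_c between -0.064 and -0.043 m and angle between the x axis of pot3_c and the z axis of peg1_foot, either way round below 0.3 rad) or (x of pot3_c in the frame of peg2_foot between -0.018 and 0.018 m and y of pot3_c in the frame of peg2_foot between -0.018 and 0.018 m and x of peg2_foot in the frame of pot3_c between -0.064 and -0.043 m and angle between the x axis of pot3_c and the z axis of peg2_foot, either way round below 0.3 rad)) and y of rest1_c in the frame of rail_mid between -0.025 and 0.025 m and x of rest1_c in the frame of rail_mid between -0.1 and 0.1 m and z of rest1_c in the frame of rail_mid between -0.038 and -0.02 m and angle between each of rest1_c, rest2_c's own z axis and vertical below 0.3 rad and angle between the x axis of each of rest1_c, rest2_c and the x axis of rail_mid, either way round below 0.35 rad and y of rest2_c in the frame of rail_mid between -0.025 and 0.025 m and x of rest2_c in the frame of rail_mid between -0.1 and 0.1 m and z of rest2_c in the frame of rail_mid between -0.038 and -0.02 m and linear speed of each of pot1, pot2, pot3, rest1, rest2 below 0.02 m/s and velocity of joint fader below 0.01 m/s); the robot touches nothing.
It fails at once if a bystander (tin, palette, bottle, jar or eraser) is shifted more than 40 mm (distance of any of tin_pencils, tin_markers, palette_a, palette_b, paint_bottle, jar, eraser from where it was at the start of the episode above 0.04 m).
It fails at once if a tin or bottle is tipped over (angle between any of tin_pencils, tin_markers, paint_bottle's own z axis and vertical above 0.6 rad).
Of pot1, pot2, pot3 only 2 to 3 are there at a start; the rules pass over those that are not, and their reading is None.
At some moment in a run one of pot1, pot2, pot3 may be knocked a few centimetres aside while the robot is not near it.
It also fails if it takes over 200 s, if anything falls off the work surface, if the arm or the gripper's body presses on something with over 40 N, if the wrist force passes 120 N, or if a joint passes its speed limit or range.

ROBOT

A 7-joint arm with a two-finger parallel gripper is mounted at the origin on the work surface. World frame = base frame: x ahead of the robot, y to its left, z up, the work surface at z = 0. Lengths are in m, angles in rad, forces in N, time in s.
With the tool pointing down it reaches from about 0.4 to 0.85 m from the base axis. Payload 4.5 kg.
Tool frame: the origin (TCP) lies between the finger pads; the fingertips stand 19 mm ahead of it and the grasp point (between the pads) is the TCP (r.tips_ahead is the distance from the TCP to the fingertips, in m); z points along the fingers, y is the line along which they close (so a half turn about z gives the same grasp; the last joint's range is limited). The gripper opens to 88 mm and grips with 3 to 60 N. Pads are 18 mm wide; open, the fingers measure 123 mm over their backs; the gripper's body (75 mm by 187 mm) begins 45 mm behind the grasp point.
Start: joints at [1.329, 0.689, -0.195, 1.565, 0.157, 0.902, -0.215], TCP at [0.17, -0.601, 0.258] pointing down, gripper open.
Joint ranges: [-3.01, 3.01], [-0.46, 2.08], [-1.47, 1.51], [0.13, 2.56], [-1, 4.14], [0.04, 2.09], [-2.66, 2.66]. Speed limits (rad/s): [2.57, 2.57, 3.14, 3.14, 3.14, 3.14, 3.14].

INTERFACE

Orientations are given as a unit quaternion [x, y, z, w].
In Python, from plant import r, cams, models gives the robot as it stands. The module is installed in compiled form; this text tells all that it offers.
- The arm moves only by the tool jog_arm, never from a script. Its arguments are lists of equal length, an entry for each row: "turn": the turn, a rotation vector about the tool's x, y, z in rad, a list of three; "translation": the shift along the tool's x, y, z in m, a list of three; "grip": the closure, from 0 (fully open) to 1 (shut). In form: {"turn": [[ax, ay, az], ...], "translation": [[tx, ty, tz], ...], "grip": [grip, ...]}. A call has 1 to 20 rows; each row is the pose to reach, as a shift and turn from the pose commanded when the call began, along the tool's axes at that moment; what a row does not reach only later rows make up. A row lasts 1/8 s, in which the tool goes at most 62.5 mm and 10.7 degrees, less where a joint would pass 70% of its speed; a pose out of reach is approached as far as the arm can. A call with a gripper value outside its range is refused whole. The fingers move at their own pace and stop on an object; "force" is the grip in N (left out, the last holds). Time passes only in rows, so rows that repeat a pose let the fingers close. It gives the time, the measured TCP pose, the force, the opening and the grip force at its end, in the units of the state.
- r.get_state(): the state, without advancing time (a new reading comes with each control period).
- cams.snapshot(name): name is "side" or "top" or "wrist"; returns the picture (384x512x3 uint8, red, green, blue); there is no depth.
- cams.camera_params(name): a dict with "fx", "fy", "cx", "cy" (pixels), "k1" (the pictures are not rectified: a ray, as slopes to the right and down, at radius r is drawn at 1 + k1 r^2 times it, then the intrinsics apply), "eye" and "orientation" of the camera in the world. Camera axes: x right, y up, looking along -z (the intrinsics and any distortion apply to the point x, -y, -z); pixel columns grow to the right and rows downward; lengths in m; the calibration is good to about 2 mm. A picture is of the moment at which its call begins: read the wrist's pose just before it. camera_params takes no time and is no camera call; for the wrist camera it gives the pose at the moment of the call.
- r.finish_job(): hands the job in; it is judged then, once.
Trained networks look in the newest picture that a camera, given by its name, has taken for a name from the list of things; names that differ only in an ending like _2 or _b are one class to them, and where a whole thing is asked for, a point or a joint stands for the part that bears it (a point fixed in the world has none). Each returns a list of dicts, best first, with "p" (0 to 1); they miss things now and then, are a little off and sometimes report something else, mostly with a low value. They report only what shows in the picture. A call takes as long as a camera call. They do not tell look-alikes from the thing itself.
- models.find_in(camera, name): "position" ([x, y, z] in m, in world coordinates, good to about 4 mm: the middle of the surface that is visible of it).
- models.masks_of(camera, name): "pixels" (384x512 bool, what is visible of it).
- models.place_of(camera, name): "position" ([x, y, z] in m, in world coordinates, good to about 4 mm: a listed point, or the origin of a listed thing).
The state is a dict: "clock": time; "q": joint angles; "qd": joint speeds; "joint_torque": joint torques, N m; "tool_pos": TCP position; "eef_rot": TCP orientation; "contact_force": force on the tool from outside, world axes, zero at the start; "moment": the same for the moment, N m; "opening": opening from 0.0 (shut) to 1.0 (fully open); "finger_force": force on a finger pad.
Only numpy, scipy, OpenCV 4.12 (cv2) and the standard library are available. Lean on these libraries where they do the work, as an engineer would, in place of code of your own. Each camera call takes 0.05 s, during which the arm holds its last target. There are 200 camera calls.

## Working session

There is one attempt and no reset: what is moved stays moved. The work goes in short steps, Python scripts to look and compute and a tool call to move; the robot and the scene stay as the last step left them, time stands still between calls to the robot, and variables do not carry over. Pictures are saved under pics/ and viewed, at most 14 in all, crops included, and the job is handed in when it is done.

Besides the shell and the picture viewer there is one more tool, called as name(argument=value, ...) on one line, values as JSON. jog_arm: Moves the arm, as the interface text tells. Its arguments: {"type":"object","properties":{"turn":{"type":"array"},"translation":{"type":"array"},"grip":{"type":"array"},"force":{"type":"number"}},"required":["turn","translation","grip"]}

```bash
mkdir -p pics; cat > h.py <<'E'
import numpy as np, cv2
from scipy.spatial.transform import Rotation as R
from plant import r, cams, models
def snap(n,f):
    im=cams.snapshot(n); cv2.imwrite('pics/'+f,im[:,:,::-1]); return im
def proj(n,P):
    c=cams.camera_params(n); Rm=R.from_quat(c['orientation']).as_matrix()
    p=(np.atleast_2d(P)-c['eye'])@Rm; s=np.c_[p[:,0]/-p[:,2],p[:,1]/p[:,2]]
    s=s*(1+c['k1']*(s**2).sum(1,keepdims=True)); return s*[c['fx'],c['fy']]+[c['cx'],c['cy']]
def ray(n,uv,z):
    """world point(s) at height z seen at pixel uv"""
    c=cams.camera_params(n); Rm=R.from_quat(c['orientation']).as_matrix()
    d=(np.atleast_2d(uv).astype(float)-[c['cx'],c['cy']])/[c['fx'],c['fy']]; s=d.copy()
    for _ in range(20): s=d/(1+c['k1']*(s**2).sum(1,keepdims=True))
    D=np.c_[s[:,0],-s[:,1],-np.ones(len(s))]@Rm.T
    t=(z-c['eye'][2])/D[:,2]; return c['eye']+D*t[:,None]
def st():
    s=r.get_state(); print('t',round(s['clock'],2),'tcp',np.round(s['tool_pos'],4),'open',round(s['opening'],3),'ff',np.round(s['finger_force'],1),'F',np.round(s['contact_force'],1)); return s
def rel(P,Rt,s=None):
    """translation & rotvec in tool axes to reach P, Rt from current"""
    s=s or r.get_state(); R0=R.from_quat(s['eef_rot'])
    return np.round(R0.inv().apply(np.array(P)-s['tool_pos']),4),np.round((R0.inv()*Rt).as_rotvec(),4)
E
python3 - <<'E'
from h import *
s=st(); print(R.from_quat(s['eef_rot']).as_matrix().round(3), s['q'])
for c in['top','side']:
    snap(c,c+'0.png'); p=cams.camera_params(c); print(c,{k:np.round(v,3) for k,v in p.items()})
    for n in['pot1_c','rest1_c','peg0_foot','rail_mid','fader_top','pointer_tip']:
        for d in models.place_of(c,n): print(n,np.round(d['position'],3),round(d['p'],2),proj(c,d['position']).round()[0])
E
```

```text
t 0.0 tcp [ 0.17   -0.6008  0.2569] open 1.003 ff 0.0 F [ 0.  -1.1 -0.2]
[[ 0.962  0.272 -0.001]
 [ 0.272 -0.962  0.002]
 [-0.    -0.002 -1.   ]] [ 1.32879109  0.68996868 -0.19449659  1.56633769  0.15732697  0.90247561
 -0.2151047 ]
top {'fx': np.float64(386.299), 'fy': np.float64(386.299), 'cx': np.float64(256.482), 'cy': np.float64(192.155), 'k1': np.float64(-0.012), 'eye': array([ 0.237, -0.012,  1.113]), 'orientation': array([-0.075,  0.084,  0.725, -0.679])}
pot1_c [0.467 0.139 0.022] 0.65 [197. 203.]
rest1_c [0.439 0.256 0.041] 0.59 [155. 214.]
peg0_foot [ 0.65  -0.135  0.045] 0.69 [287. 134.]
rail_mid [0.502 0.359 0.15 ] 0.94 [103. 185.]
rail_mid [0.636 0.071 0.046] 0.41 [217. 143.]
fader_top [ 0.556 -0.34   0.091] 0.68 [364. 156.]
side {'fx': np.float64(490.552), 'fy': np.float64(490.552), 'cx': np.float64(255.894), 'cy': np.float64(196.053), 'k1': np.float64(-0.094), 'eye': array([-0.268,  0.82 ,  1.385]), 'orientation': array([-0.124,  0.329,  0.88 , -0.319])}
pot1_c [0.467 0.131 0.022] 0.77 [224. 238.]
rest1_c [0.432 0.258 0.04 ] 0.69 [206. 265.]
peg0_foot [ 0.658 -0.136  0.045] 0.42 [234. 166.]
rail_mid [0.511 0.36  0.149] 0.76 [161. 253.]
fader_top [ 0.556 -0.34   0.086] 0.44 [288. 142.]
```

View pics/top0.png

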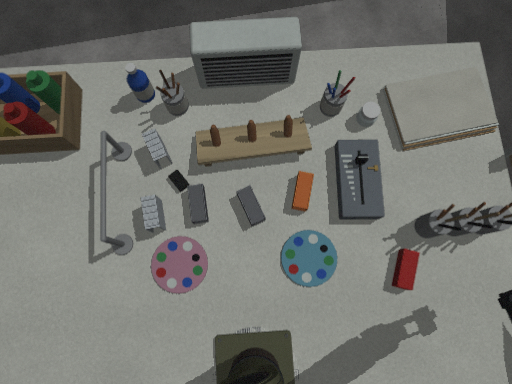

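View pics/side0.png

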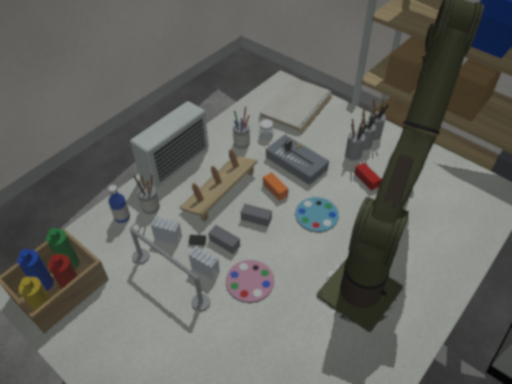

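The top view shows two grey pots at about (198,203) and (251,205), rests at (155,147) and (150,213), and the rail from (104,135) to (104,240). The pegs stand at (215,145), (251,140) and (288,135). The fader is at (361,157) with the pointer at (374,167), and the orange and red boxes are decoys. Next I fit box models to the masks and enlarge the fixtures.

```bash
cat >> h.py <<'E'
from scipy.optimize import minimize
def boxpts(x,y,yaw,L,W,z0,z1):
    c,s=np.cos(yaw),np.sin(yaw)
    return np.array([[x+c*a-s*b,y+s*a+c*b,z] for a in(-L/2,L/2) for b in(-W/2,W/2) for z in(z0,z1)])
def hullmask(n,P,S=4):
    h=cv2.convexHull((proj(n,P)*S*16+8*S).astype(np.int32).reshape(-1,1,2)); m=np.zeros((384*S,512*S),np.uint8)
    cv2.fillConvexPoly(m,h,1,shift=4); return cv2.resize(m.astype(np.float32),(512,384),interpolation=cv2.INTER_AREA)
def fitbox(masks,x0,L,W,z0,z1):
    """masks: list of (cam,mask)"""
    def cost(p):
        t=0
        for n,m in masks:
            h=hullmask(n,boxpts(*p,L,W,z0,z1)); t+=1-np.minimum(h,m).sum()/np.maximum(h,m).sum()
        return t/len(masks)
    best=None
    for yaw in x0[2]:
        q=minimize(cost,[x0[0],x0[1],yaw],method='Nelder-Mead',options=dict(initial_simplex=np.array([[x0[0],x0[1],yaw],[x0[0]+.01,x0[1],yaw],[x0[0],x0[1]+.01,yaw],[x0[0],x0[1],yaw+.2]]),xatol=2e-4,fatol=1e-5))
        if best is None or q.fun<best.fun: best=q
    return best.x,best.fun
E
python3 - <<'E'
from h import *
ims={c:cams.snapshot(c) for c in('top','side')}
dims={'pot1_c':(.105,.044,0,.044),'rest1_c':(.09,.04,0,.08),'fader_top':(.02,.028,.05,.09)}
for n,d in dims.items():
    ms={c:models.masks_of(c,n) for c in ims}
    for c in ms:
        for m in ms[c]:
            k=m['pixels']; v,u=np.nonzero(k); uv=[u.mean(),v.mean()]
            g=ray(c,uv,(d[2]+d[3])/2)[0]
            x,f=fitbox([(c,k)],(g[0],g[1],np.arange(-1.4,1.7,.6)),*d)
            print(n,c,round(m['p'],2),np.round(uv),k.sum(),ims[c][k].mean(0).round(),x.round(4),round(f,3))
a=cv2.resize(ims['top'][105:230,320:400],None,fx=4,fy=4,interpolation=cv2.INTER_CUBIC)
b=cv2.resize(ims['top'][105:175,190:320],(480,258),interpolation=cv2.INTER_CUBIC)
e=cv2.resize(ims['side'][145:220,175:265],(290,242),interpolation=cv2.INTER_CUBIC)
M=np.zeros((500,800,3),np.uint8); M[:500,:320]=a; M[:258,320:]=b; M[258:,320:610]=e
cv2.imwrite('pics/m1.png',M[:,:,::-1])
E
```

```text
pot1_c top 0.77 [197. 203.] 667 [75. 77. 78.] [0.4648 0.1371 0.0828] 0.049
pot1_c side 0.63 [255. 215.] 518 [81. 83. 84.] [ 0.4506 -0.016   0.3561] 0.055
rest1_c side 0.86 [203. 262.] 575 [112. 117. 119.] [0.4432 0.2549 0.0707] 0.148
fader_top side 0.55 [287. 145.] 72 [55. 57. 57.] [ 0.5581 -0.3396  0.1258] 0.177
```

View pics/m1.png

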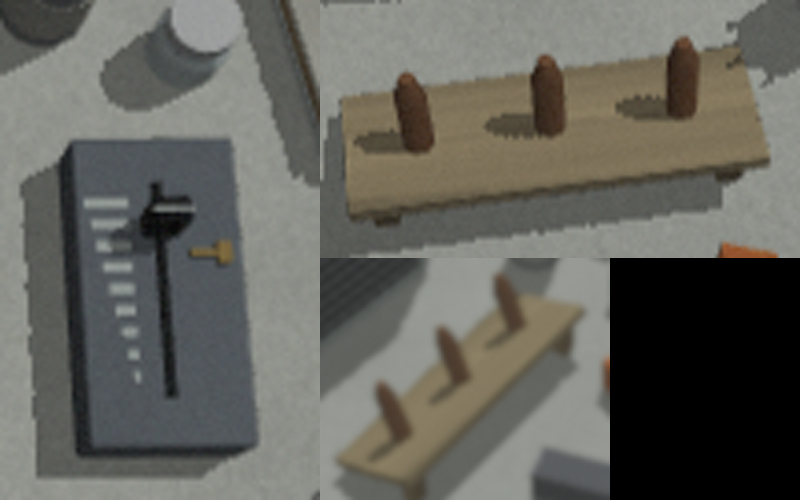

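The crops show the fader grip top at about top-view (363,157), the pointer tip at (367.5,168), the track from (358.7,151) to (363,204), and the three peg tips and bases. I turn these into positions and a first move.

```bash
python3 - <<'E'
from h import *
from scipy.optimize import least_squares
c=ray('top',[[338,140],[377.5,140],[384.2,215.2],[342.5,215.7]],.05);print(c.round(4),np.linalg.norm(c-np.roll(c,1,0),axis=1))
t=ray('top',[[358.7,150.7],[363,204]],.05);print('track',t.round(4))
print('pt',ray('top',[367.5,168],.054).round(4),'grip',ray('top',[363,157.3],.09).round(4))
d=(c[0]+c[1]-c[2]-c[3]);print('yaw box',np.arctan2(d[1],d[0]),'track',np.arctan2(*(t[0]-t[1])[[1,0]]))
tips={'top':[[213.6,126.1],[251,121.8],[288.4,116.9]],'side':[[193.9,185.3],[212.9,167.7],[231.2,151.2]]}
base={'top':[[216.6,145.1],[252.1,140.5],[288.1,135.6]],'side':[[200.4,201.5],[218.5,184.1],[236.5,167.3]]}
def geo(p):
    x,y,z,w=p; Rm=R.from_euler('z',w)*R.from_euler('y',np.radians(20)); ax=Rm.apply([0,0,1]); row=Rm.apply([0,1,0])
    feet=np.array([[x,y,z]+row*.105*k for k in(1,0,-1)]); return feet,ax,Rm
def res(p):
    f,ax,_=geo(p); o=[]
    for n in tips:
        e=cams.camera_params(n)['eye']-f; e=e-np.outer(e@ax,ax); e/=np.linalg.norm(e,axis=1)[:,None]
        o+=[proj(n,f+.074*ax)-tips[n],proj(n,f+.0125*e)-base[n]]
    return np.concatenate(o).ravel()
q=least_squares(res,[.64,-.03,.045,-.1]);print('row',q.x.round(4),np.abs(q.fun).max(),q.fun.round(1)); print(geo(q.x)[0].round(4))
# fader target pose
s=st()
w=cams.camera_params('wrist');R0=R.from_quat(s['eef_rot']);print('wrist cam in tool',R0.inv().apply(w['eye']-s['tool_pos']).round(3),(R0.inv()*R.from_quat(w['orientation'])).as_matrix().round(2))
E
```

```text
[[ 0.6214 -0.2816  0.05  ]
 [ 0.6142 -0.3972  0.05  ]
 [ 0.392  -0.3857  0.05  ]
 [ 0.3981 -0.269   0.05  ]] [0.22366455 0.11578327 0.22254471 0.11692056]
track [[ 0.585  -0.338   0.05  ]
 [ 0.4275 -0.3304  0.05  ]]
pt [[ 0.5303 -0.3555  0.054 ]] grip [[ 0.5519 -0.3353  0.09  ]]
yaw box -0.054048304451979806 track -0.04803645938961691
row [ 0.644  -0.0327  0.0444  0.0672] 1.7404423067079904 [-0.1 -0.6  0.1 -0.9  0.2 -0.5  0.9  1.   0.6  1.2 -0.4  1.7 -1.  -1.1
 -1.1 -0.8 -1.6 -0.5  0.5  0.4  0.6  0.4 -0.2  0.8]
[[ 0.637   0.072   0.0444]
 [ 0.644  -0.0327  0.0444]
 [ 0.6511 -0.1375  0.0444]]
t 1.1 tcp [ 0.1702 -0.6014  0.2577] open 0.998 ff 0.0 F [ 0.4 -0.9  0. ]
wrist cam in tool [ 0.066  0.001 -0.127] [[-0.    0.97  0.26]
 [ 1.    0.   -0.  ]
 [-0.    0.26 -0.97]]
```

```bash
cat >> h.py <<'E'
def down(yaw): return R.from_euler('z',yaw)*R.from_euler('x',np.pi)
def plan(*wps):
    s=st()
    for P,Rt in wps: t,a=rel(P,Rt,s); print('tr',t.round(3).tolist(),'turn',a.round(3).tolist())
E
python3 - <<'E'
from h import *
D=down(-.05); d=np.array([.9988,-.05,0]); g=np.array([.554,-.337,0])
s=r.get_state(); 
plan(([.17,-.601,.38],R.from_quat(s['eef_rot'])),(g+[0,0,.38],D),(g+[0,0,.14],D),(g+[0,0,.076],D))
E
```

```text
t 1.1 tcp [ 0.1702 -0.6014  0.2577] open 0.998 ff 0.0 F [ 0.4 -0.9  0. ]
tr [-0.0, -0.0, -0.122] turn [0.0, 0.0, 0.0]
tr [0.441, -0.15, -0.122] turn [0.0, -0.0, 0.326]
tr [0.441, -0.15, 0.118] turn [0.0, -0.0, 0.326]
tr [0.441, -0.15, 0.182] turn [0.0, -0.0, 0.326]
```

jog_arm(turn=[[0,0,0],[0,0,0],[0,0,0.1],[0,0,0.2],[0,0,0.326],[0,0,0.326],[0,0,0.326],[0,0,0.326],[0,0,0.326],[0,0,0.326],[0,0,0.326],[0,0,0.326],[0,0,0.326],[0,0,0.326],[0,0,0.326],[0,0,0.326]], translation=[[0,0,-0.06],[0,0,-0.122],[0.055,-0.019,-0.122],[0.11,-0.038,-0.122],[0.165,-0.056,-0.122],[0.22,-0.075,-0.122],[0.275,-0.094,-0.122],[0.33,-0.112,-0.122],[0.385,-0.131,-0.122],[0.441,-0.15,-0.122],[0.441,-0.15,-0.07],[0.441,-0.15,-0.01],[0.441,-0.15,0.05],[0.441,-0.15,0.1],[0.441,-0.15,0.118],[0.441,-0.15,0.118]], grip=[0.2,0.3,0.3,0.3,0.3,0.3,0.3,0.3,0.3,0.3,0.3,0.3,0.3,0.3,0.3,0.3], force=12)

```text
clock: 3.1
tool_pos: [0.5537, -0.3369, 0.1395]
eef_rot: [1.0, -0.025, -0.0, -0.0]
contact_force: [0.2, 0.3, 1.4]
opening: 0.703
finger_force: 0.0
```

```bash
python3 - <<'E'
from h import *
s=st(); print((R.from_quat(s['eef_rot'])).as_euler('ZYX'))
snap('wrist','w1.png')
for n in ['fader_top','pointer_tip']: print(n,[(np.round(x['position'],4),round(x['p'],2),proj('wrist',x['position']).round()) for x in models.place_of('wrist',n)])
E
```

```text
t 3.1 tcp [ 0.5537 -0.3369  0.1395] open 0.703 ff 0.0 F [0.2 0.3 1.4]
[-5.01543830e-02  7.95360146e-04 -3.14123581e+00]
fader_top [(array([ 0.5551, -0.3378,  0.0886]), 0.57, array([[258., 212.]])), (array([ 0.5335, -0.37  ,  0.0548]), 0.53, array([[298., 220.]]))]
pointer_tip [(array([ 0.5332, -0.3696,  0.0549]), 0.61, array([[298., 221.]]))]
```

View pics/w1.png

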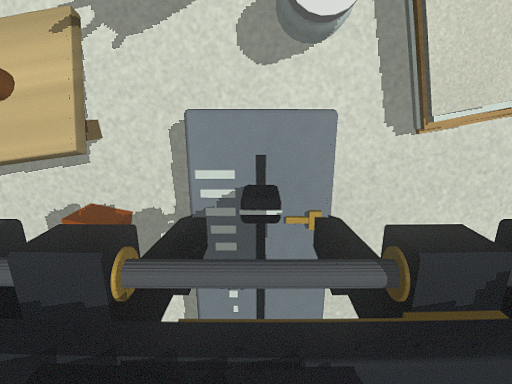

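The wrist view shows the grip at (261,212), centred between the open fingers, with the pointer at (302,220) about 20 mm nearer along the track. I descend, grip and drag it to the off end.

jog_arm(turn=[[0,0,0],[0,0,0],[0,0,0],[0,0,0],[0,0,0],[0,0,0],[0,0,0],[0,0,0],[0,0,0],[0,0,0],[0,0,0],[0,0,0],[0,0,0],[0,0,0]], translation=[[0,0,0.035],[0,0,0.063],[0,0,0.063],[0,0,0.063],[0,0,0.063],[-0.025,0,0.063],[-0.05,0,0.063],[-0.075,0,0.063],[-0.095,0,0.063],[-0.105,0,0.063],[-0.112,0,0.063],[-0.118,0,0.063],[-0.118,0,0.063],[-0.118,0,0.063]], grip=[0.3,0.3,0.8,0.9,0.9,0.9,0.9,0.9,0.9,0.9,0.9,0.9,0.9,0.9], force=12)

```text
clock: 5.0
tool_pos: [0.4372, -0.3312, 0.0785]
eef_rot: [1.0, -0.025, 0.001, 0.001]
contact_force: [-0.5, 2.7, 10.4]
opening: 0.318
finger_force: 12.0
```

```bash
python3 - <<'E'
from h import *
s=st(); snap('wrist','w2.png'); snap('top','t2.png')
for n in ['fader_top','pointer_tip']:
  for c in['top','wrist']: print(n,[(np.round(x['position'],4),round(x['p'],2),proj(c,x['position']).round()) for x in models.place_of(c,n)])
E
```

```text
t 5.0 tcp [ 0.4372 -0.3312  0.0785] open 0.318 ff 12.0 F [-0.5  2.7 10.4]
fader_top []
fader_top [(array([ 0.445 , -0.3292,  0.0874]), 0.97, array([[253., 242.]]))]
pointer_tip [(array([ 0.5333, -0.373 ,  0.0523]), 0.37, array([[373., 167.]]))]
pointer_tip [(array([ 0.5334, -0.3729,  0.0565]), 0.56, array([[331.,  49.]]))]
```

View pics/w2.png

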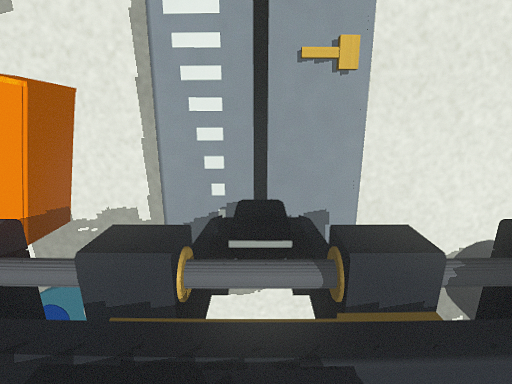

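The view shows the grip's white line at (260,243) and the smallest bar at (218,189). I check them against each other in metres.

```bash
python3 - <<'E'
from h import *
st()
print('line',ray('wrist',[260,243],.09).round(4),'front edge top',ray('wrist',[260,201],.09).round(4),'smallest bar',ray('wrist',[218,189],.05).round(4))
print('bars',ray('wrist',[[190,5],[196,40],[201,72],[205.5,104],[210,134],[214,162],[218,189]],.05).round(4)[:,0])
print('bars top',ray('top',np.array([[105,203],[138,377]])/4+[320,105],.05).round(4))
print('track ends top', ray('top',np.array([[155,183],[172,396]])/4+[320,105],.05).round(4))
print('now slot far end/line t0 in top', ray('wrist',[336,52],.054).round(4))
E
```

```text
t 5.3 tcp [ 0.4372 -0.3311  0.0785] open 0.316 ff 12.0 F [-0.9  2.  10. ]
line [[ 0.4456 -0.3326  0.09  ]] front edge top [[ 0.466  -0.3337  0.09  ]] smallest bar [[ 0.4618 -0.3088  0.05  ]]
bars [0.5588 0.5423 0.5266 0.5101 0.4938 0.4779 0.4618]
bars top [[ 0.5719 -0.3     0.05  ]
 [ 0.4426 -0.3082  0.05  ]]
track ends top [[ 0.5848 -0.3381  0.05  ]
 [ 0.4275 -0.3304  0.05  ]]
now slot far end/line t0 in top [[ 0.5322 -0.376   0.054 ]]
```

The fader is at its off end: the grip is at x≈0.445 where the smallest bars are, and the fingers slipped about 7 mm on the stop. I release it and test whether the forward-pointing pose needed over the pegs is reachable.

```bash
cat >> h.py <<'E'
ROW=.0672; FEET=np.array([[.637,.072,.0444],[.644,-.0327,.0444],[.6511,-.1375,.0444]])
def pitched(yaw,deg): return R.from_euler('z',yaw)*R.from_euler('y',-np.radians(deg))*R.from_euler('x',np.pi)
PZ=(R.from_euler('z',ROW)*R.from_euler('y',np.radians(20))).apply([0,0,1])
E
python3 - <<'E'
from h import *
print(PZ)
s=r.get_state();R0=R.from_quat(s['eef_rot'])
plan((s['tool_pos']+[0,0,.17],R0),([.6,-.14,.27],pitched(ROW,40)),(FEET[2]+.165*PZ,pitched(ROW,70)))
E
```

```text
[0.34124818 0.02296646 0.93969262]
t 5.3 tcp [ 0.4372 -0.3311  0.0785] open 0.316 ff 12.0 F [-0.9  2.  10. ]
tr [0.0, 0.0, -0.17] turn [0.0, 0.0, 0.0]
tr [0.154, -0.199, -0.191] turn [0.042, 0.695, -0.111]
tr [0.26, -0.21, -0.12] turn [0.072, 1.218, -0.101]
```

jog_arm(turn=[[0,0,0],[0,0,0],[0,0,0],[0,0,0],[0,0,0],[0,0,0]], translation=[[0,0,0],[0,0,0],[0,0,-0.04],[0,0,-0.09],[0,0,-0.14],[0,0,-0.17]], grip=[0.3,0.3,0.3,0.3,0.3,0.3])

```text
clock: 6.05
tool_pos: [0.4363, -0.3316, 0.2492]
eef_rot: [1.0, -0.025, 0.001, 0.001]
contact_force: [1.0, -0.3, -0.7]
opening: 0.701
finger_force: 0.0
```

jog_arm(turn=[[0,0.17,-0.03],[0.01,0.34,-0.06],[0.03,0.5,-0.09],[0.042,0.695,-0.111],[0.05,0.87,-0.11],[0.06,1.04,-0.105],[0.072,1.218,-0.101],[0.072,1.218,-0.101],[0.072,1.218,-0.101]], translation=[[0.04,-0.05,-0.01],[0.08,-0.1,-0.02],[0.12,-0.15,-0.02],[0.154,-0.199,-0.021],[0.19,-0.203,0],[0.225,-0.206,0.025],[0.26,-0.21,0.05],[0.26,-0.21,0.05],[0.26,-0.21,0.05]], grip=[0.3,0.3,0.3,0.3,0.3,0.3,0.3,0.3,0.3])

```text
clock: 7.18
tool_pos: [0.6165, -0.126, 0.1823]
eef_rot: [0.959, 0.101, 0.261, -0.051]
contact_force: [0.3, 2.9, -2.8]
opening: 0.7
finger_force: 0.0
```

```bash
python3 - <<'E'
from h import *
s=st(); print(np.round(s['q'],2)); print(rel(FEET[2]+.165*PZ,pitched(ROW,70)))
snap('side','s3.png')
p=rel([.50,.05,.33],down(0)); print(p)
E
```

```text
t 7.17 tcp [ 0.6165 -0.126   0.1823] open 0.7 ff 0.0 F [ 0.3  2.9 -2.8]
[ 0.93  1.06 -1.27  2.02  1.68  0.72 -2.59]
(array([0.0841, 0.0267, 0.0288]), array([-0.1514,  0.6861,  0.0643]))
(array([ 0.0053, -0.2048, -0.1618]), array([-0.1229, -0.535 ,  0.1967]))
```

View pics/s3.png

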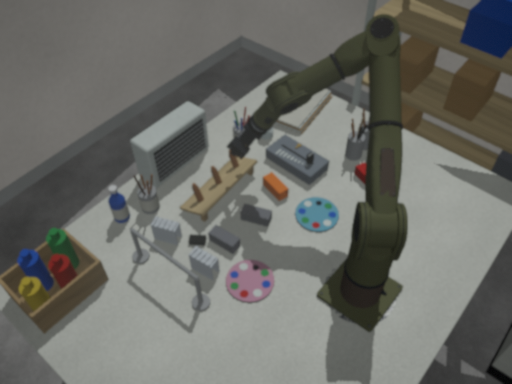

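The arm stopped short in the side view, with the gripper tilted at about (240,145): joint 7 is near its limit at -2.59. I identify the kinematics from the recorded poses so reach can be checked beforehand.

```bash
cat > kin.py <<'E'
import numpy as np, itertools
from scipy.spatial.transform import Rotation as R
from scipy.optimize import least_squares
LO=np.array([-3.01,-.46,-1.47,.13,-1,.04,-2.66]);HI=np.array([3.01,2.08,1.51,2.56,4.14,2.09,2.66])
Rz=lambda a:R.from_euler('z',a); Ry=lambda a:R.from_euler('y',a)
def fk(q,s,b,c,L):
    h,L1,L2,Lt=L; A=Rz(s[0]*q[0]+b)*Ry(q[1]); p=np.array([0,0,h])+A.apply([0,0,L1])
    B=A*Rz(s[1]*q[2])*Ry(q[3]); p=p+B.apply([0,0,L2]); T=B*Rz(s[2]*q[4])*Ry(q[5]); p=p+T.apply([0,0,Lt])
    return p,T*Rz(s[3]*q[6]+c)
E
python3 - <<'E'
from kin import *
from h import st
s=st()
D=[([1.32879109,0.68996868,-0.19449659,1.56633769,0.15732697,0.90247561,-0.2151047],[.17,-.6008,.2569],R.from_matrix([[.962,.272,-.001],[.272,-.962,.002],[0,-.002,-1]])),(s['q'],s['tool_pos'],R.from_quat(s['eef_rot']))]
out=[]
for sg in itertools.product([1,-1],repeat=4):
  for b0 in(-2.6,0):
   for c0 in np.arange(-3,3,1):
    def res(x):
        o=[]
        for q,p,Rm in D:
            P,T=fk(q,sg,x[0],x[1],x[2:]); o+=[(P-p)*5,(T.inv()*Rm).as_rotvec()]
        return np.concatenate(o)
    k=least_squares(res,[b0,c0,.35,.4,.4,.25]); out.append((k.cost,sg,k.x.round(4)))
out.sort(key=lambda t:t[0])
for o in out[:4]: print(o)
E
```

```text
t 7.22 tcp [ 0.62   -0.1232  0.1758] open 0.696 ff 0.0 F [ -0.4  -3.1 -14. ]
(np.float64(0.004361173020007572), (-1, -1, -1, -1), array([-0.0663,  1.5095,  0.3272,  0.5543,  0.3557,  0.2877]))
(np.float64(0.004361173020010242), (-1, -1, -1, -1), array([-0.0663,  1.5095,  0.3272,  0.5543,  0.3557,  0.2877]))
(np.float64(0.004361173020012773), (-1, -1, -1, -1), array([-0.0663, -4.7737,  0.3272,  0.5543,  0.3557,  0.2877]))
(np.float64(0.004361173020016315), (-1, -1, -1, -1), array([-0.0663, -4.7737,  0.3272,  0.5543,  0.3557,  0.2877]))
```

jog_arm(turn=[[0,-0.15,0],[0,-0.3,0],[0,-0.3,0]], translation=[[0,0,-0.04],[0,0,-0.08],[0,0,-0.08]], grip=[0.3,0.3,0.3])

```text
clock: 7.6
tool_pos: [0.5777, -0.1366, 0.2534]
eef_rot: [0.987, 0.108, 0.114, -0.039]
contact_force: [0.6, -0.6, -1.0]
opening: 0.699
finger_force: 0.0
```

```bash
python3 - <<'E'
from h import *
s=st(); print(np.round(s['q'],4).tolist(),np.round(s['eef_rot'],4).tolist(), np.round(s['qd'],2)); print(rel([.5,-.1,.33],down(0)))
E
```

```text
t 7.6 tcp [ 0.5777 -0.1366  0.2534] open 0.699 ff 0.0 F [ 0.6 -0.6 -1. ]
[0.8947, 0.8949, -1.2786, 1.8173, 1.0087, 0.958, -2.0817] [0.9868, 0.1077, 0.1143, -0.0389] [ 0.   -0.08 -0.23 -0.33 -0.8   0.71  0.61]
(array([-0.0485, -0.0569, -0.0875]), array([-0.0782, -0.2295,  0.2164]))
```

```bash
cat >> h.py <<'E'
from scipy.spatial.transform import Slerp
def path(*wps,maxv=.055,maxw=.17):
    """wps: (P,Rot) sequence from current; prints rows (turn, translation) relative to now"""
    s=st(); P0=s['tool_pos'];R0=R.from_quat(s['eef_rot']); a=(P0,R0); T=[];U=[]
    for P,Rt in wps:
        P=np.array(P); n=max(1,int(np.ceil(max(np.linalg.norm(P-a[0])/maxv,(a[1].inv()*Rt).magnitude()/maxw))))
        sl=Slerp([0,1],R.concatenate([a[1],Rt]))
        for k in range(1,n+1):
            T.append((R0.inv().apply(a[0]+(P-a[0])*k/n-P0)).round(3).tolist()); U.append((R0.inv()*sl(k/n)).as_rotvec().round(3).tolist())
        a=(P,Rt)
    print(len(T)); print('turn',U); print('tr',T)
E
python3 - <<'E'
from h import *
path(([.5,-.02,.35],down(1.4)),([.5,.06,.35],down(3.1)))
E
```

```text
t 7.6 tcp [ 0.5777 -0.1366  0.2534] open 0.699 ff 0.0 F [ 0.6 -0.6 -1. ]
18
turn [[0.012, -0.03, -0.147], [0.023, -0.06, -0.294], [0.035, -0.09, -0.441], [0.047, -0.12, -0.588], [0.058, -0.149, -0.735], [0.07, -0.179, -0.882], [0.082, -0.209, -1.029], [0.093, -0.239, -1.176], [0.115, -0.235, -1.345], [0.138, -0.229, -1.514], [0.16, -0.221, -1.683], [0.183, -0.213, -1.852], [0.207, -0.202, -2.021], [0.23, -0.19, -2.19], [0.255, -0.176, -2.358], [0.279, -0.16, -2.527], [0.304, -0.141, -2.695], [0.33, -0.12, -2.863]]
tr [[-0.003, -0.017, -0.012], [-0.007, -0.034, -0.025], [-0.01, -0.051, -0.037], [-0.014, -0.068, -0.049], [-0.017, -0.085, -0.062], [-0.021, -0.102, -0.074], [-0.024, -0.119, -0.086], [-0.028, -0.136, -0.099], [-0.026, -0.144, -0.098], [-0.024, -0.151, -0.097], [-0.023, -0.159, -0.096], [-0.021, -0.167, -0.096], [-0.019, -0.175, -0.095], [-0.018, -0.183, -0.094], [-0.016, -0.19, -0.093], [-0.014, -0.198, -0.092], [-0.013, -0.206, -0.092], [-0.011, -0.214, -0.091]]
```

jog_arm(turn=[[0.012,-0.03,-0.147],[0.023,-0.06,-0.294],[0.035,-0.09,-0.441],[0.047,-0.12,-0.588],[0.058,-0.149,-0.735],[0.07,-0.179,-0.882],[0.082,-0.209,-1.029],[0.093,-0.239,-1.176],[0.115,-0.235,-1.345],[0.138,-0.229,-1.514],[0.16,-0.221,-1.683],[0.183,-0.213,-1.852],[0.207,-0.202,-2.021],[0.23,-0.19,-2.19],[0.255,-0.176,-2.358],[0.279,-0.16,-2.527],[0.304,-0.141,-2.695],[0.33,-0.12,-2.863],[0.33,-0.12,-2.863],[0.33,-0.12,-2.863]], translation=[[-0.003,-0.017,-0.012],[-0.007,-0.034,-0.025],[-0.01,-0.051,-0.037],[-0.014,-0.068,-0.049],[-0.017,-0.085,-0.062],[-0.021,-0.102,-0.074],[-0.024,-0.119,-0.086],[-0.028,-0.136,-0.099],[-0.026,-0.144,-0.098],[-0.024,-0.151,-0.097],[-0.023,-0.159,-0.096],[-0.021,-0.167,-0.096],[-0.019,-0.175,-0.095],[-0.018,-0.183,-0.094],[-0.016,-0.19,-0.093],[-0.014,-0.198,-0.092],[-0.013,-0.206,-0.092],[-0.011,-0.214,-0.091],[-0.011,-0.214,-0.091],[-0.011,-0.214,-0.091]], grip=[0.3,0.3,0.3,0.3,0.3,0.3,0.3,0.3,0.3,0.3,0.3,0.3,0.3,0.3,0.3,0.2,0.2,0.2,0.2,0.2])

```text
clock: 10.1
tool_pos: [0.4992, 0.0597, 0.348]
eef_rot: [0.022, 1.0, -0.0, -0.0]
contact_force: [0.1, 0.2, -0.2]
opening: 0.804
finger_force: 0.0
```

```bash
python3 - <<'E'
from h import *; from kin import *
s=st(); print(np.round(s['q'],4).tolist(),np.round(s['qd'],2))
D=[([1.32879109,0.68996868,-0.19449659,1.56633769,0.15732697,0.90247561,-0.2151047],[.17,-.6008,.2569],R.from_matrix([[.962,.272,-.001],[.272,-.962,.002],[0,-.002,-1]])),(s['q'],s['tool_pos'],R.from_quat(s['eef_rot'])),([0.8947, 0.8949, -1.2786, 1.8173, 1.0087, 0.958, -2.0817],[ 0.5777,-0.1366,0.2534],R.from_quat([0.9868, 0.1077, 0.1143, -0.0389]))]
def res(x):
        o=[]
        for q,p,Rm in D:
            P,T=fk(q,[-1]*4,x[0],x[1],x[2:]); o+=[(P-p)*5,(T.inv()*Rm).as_rotvec()]
        return np.concatenate(o)
k=least_squares(res,[0,1.57,.35,.4,.4,.25]); print(k.x.round(4),k.fun.round(3))
snap('wrist','w4.png'); snap('top','t4.png'); snap('side','s4.png')
dims={'pot1_c':(.105,.044,0,.044),'rest1_c':(.09,.04,0,.08)}
for n,d in dims.items():
    for c in('top','side','wrist'):
        print(n,c,'place',[(np.round(m['position'],3).tolist(),round(m['p'],2)) for m in models.place_of(c,n)])
        for m in models.masks_of(c,n):
            kk=m['pixels']; v,u=np.nonzero(kk); g=ray(c,[u.mean(),v.mean()],(d[2]+d[3])/2)[0]
            x,f=fitbox([(c,kk)],(g[0],g[1],np.arange(-1.4,1.7,.6)),*d); print('   ',round(m['p'],2),np.round([u.mean(),v.mean()]),kk.sum(),x.round(4),round(f,3))
E
```

```text
t 10.1 tcp [0.4992 0.0597 0.348 ] open 0.804 ff 0.0 F [ 0.1  0.2 -0.2]
[0.5551, 0.7765, -1.4603, 1.7712, 0.7948, 1.3521, 0.447] [ 0.01  0.   -0.   -0.    0.    0.    0.01]
[-0.0671  1.5045  0.3346  0.5581  0.3478  0.3039] [ 0.019  0.015 -0.058  0.    -0.    -0.    -0.008 -0.     0.026  0.
 -0.    -0.001  0.005 -0.025  0.032  0.016 -0.003  0.001]
pot1_c top place [([0.468, 0.139, 0.024], 0.84)]
    0.83 [197. 204.] 658 [0.4638 0.1374 0.0988] 0.047
pot1_c side place [([0.466, 0.133, 0.022], 0.72)]
    0.61 [224. 239.] 511 [0.4675 0.1343 0.0576] 0.095
pot1_c wrist place [([0.467, 0.133, 0.02], 0.61)]
    0.95 [306. 131.] 2092 [0.4661 0.1326 0.0888] 0.038
rest1_c top place [([0.439, 0.259, 0.04], 0.95)]
    0.88 [153. 213.] 706 [0.4399 0.2602 0.1598] 0.101
rest1_c side place [([0.435, 0.259, 0.04], 0.8)]
    0.82 [203. 262.] 583 [0.4437 0.2559 0.1304] 0.151
    0.46 [224. 239.] 512 [0.4567 0.1469 0.2474] 0.276
rest1_c wrist place [([0.442, 0.256, 0.038], 0.63), ([0.468, 0.134, 0.02], 0.15)]
    0.84 [390. 112.] 3045 [0.4404 0.2564 0.1364] 0.033
```

View pics/w4.png

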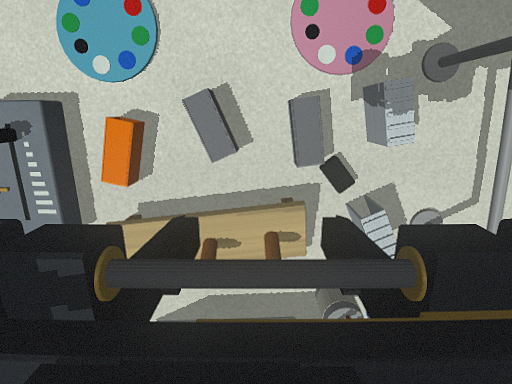

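The wrist view shows pot B at (210,125), pot A at (307,130), the rests at (390,112) and (372,225), and the eraser at (338,173). Everything is where it was measured. Next I check pick and place reachability with the fitted kinematics.

```bash
cat >> kin.py <<'E'
X=[-0.0671,1.5045,0.3346,0.5581,0.3478,0.3039]
def F(q): return fk(q,[-1]*4,X[0],X[1],X[2:])
def err(q,P,Rt):
    p,T=F(q); return np.r_[P-p,(Rt*T.inv()).as_rotvec()*.3]
def track(q,wps,n=40):
    """DLS tracking with limit clamp along slerp from F(q)"""
    from scipy.spatial.transform import Slerp
    q=np.array(q,float); a=F(q)
    for P,Rt in wps:
        sl=Slerp([0,1],R.concatenate([a[1],Rt]))
        for k in range(1,n+1):
            Pk=a[0]+(np.array(P)-a[0])*k/n;Rk=sl(k/n)
            for _ in range(6):
                e=err(q,Pk,Rk); J=np.array([(err(q,Pk,Rk)-err(q+1e-5*d,Pk,Rk))/1e-5 for d in np.eye(7)]).T
                dq=J.T@np.linalg.solve(J@J.T+1e-5*np.eye(6),e); q=np.clip(q+np.clip(dq,-.1,.1),LO,HI)
        e=err(q,Pk,Rk); print(q.round(2),'poserr',np.linalg.norm(e[:3]).round(4),'rot',(np.linalg.norm(e[3:])/.3).round(3)); a=(np.array(P),Rt)
    return q
def pick_R(yaw,tau): return Rz(yaw)*Ry(np.radians(tau))*Rz(np.pi)*R.from_euler('x',np.pi)
def place_R(yaw,tau): return Rz(yaw)*Ry(np.radians(tau-70))*Rz(np.pi)*R.from_euler('x',np.pi)
E
python3 - <<'E'
from h import *; from kin import *
q0=r.get_state()['q']
for tau in(25,35,45):
    print(tau,'natural seeds')
    PA=np.array([.466,.1335,.030]); R_A=pick_R(.089,tau)
    wp=[(PA+[0,0,.1],R_A),(PA,R_A),(PA+[0,0,.2],R_A),(FEET[0]+.16*PZ,place_R(ROW,tau)),(FEET[0]+.0575*PZ,place_R(ROW,tau))]
    track(q0,wp)
    print(' from neutral'); track([-.2,.6,0,1.8,0,.9,1.4],wp)
E
```

```text
25 natural seeds
[ 0.25  1.2  -1.21  1.71  0.82  1.38  0.45] poserr 0.0 rot 0.0
[ 0.23  1.34 -1.12  1.72  0.96  1.28  0.43] poserr 0.0 rot 0.0
[ 0.27  1.07 -1.3   1.65  0.69  1.52  0.49] poserr 0.0 rot 0.0
[ 0.42  1.08 -1.16  2.1   2.22  1.04 -0.37] poserr 0.0 rot 0.0
[ 0.39  1.28 -1.09  2.21  2.46  1.23 -0.52] poserr 0.0 rot 0.0
 from neutral
[-0.28  0.86 -0.05  1.71 -0.04  1.    1.37] poserr 0.0 rot 0.0
[-0.28  1.02 -0.05  1.72 -0.04  0.83  1.38] poserr 0.0 rot 0.0
[-0.28  0.72 -0.05  1.65 -0.04  1.21  1.36] poserr 0.0 rot 0.0
[-0.3   0.68  0.15  2.13  0.08  0.04  1.33] poserr 0.1478 rot 0.487
[-0.23  0.95  0.06  2.21  3.12  0.8  -1.7 ] poserr 0.0 rot 0.0
35 natural seeds
[ 0.22  1.27 -1.2   1.57  0.72  1.54  0.53] poserr 0.0 rot 0.0
[ 0.2   1.41 -1.12  1.57  0.84  1.44  0.53] poserr 0.0 rot 0.0
[ 0.23  1.14 -1.27  1.52  0.61  1.66  0.54] poserr 0.0 rot 0.0
[ 0.41  1.03 -1.16  1.96  1.89  0.92 -0.1 ] poserr 0.0 rot 0.0
[ 0.39  1.2  -1.11  2.1   2.17  1.04 -0.33] poserr 0.0 rot 0.0
 from neutral
[-0.27  0.95 -0.06  1.57 -0.05  1.23  1.38] poserr 0.0 rot 0.0
[-0.27  1.1  -0.05  1.57 
[... 202 characters left out ...]
.04  1.16] poserr 0.1386 rot 0.456
45 natural seeds
[ 0.19  1.34 -1.18  1.43  0.63  1.7   0.59] poserr 0.0 rot 0.0
[ 0.17  1.47 -1.12  1.41  0.74  1.61  0.61] poserr 0.0 rot 0.0
[ 0.2   1.21 -1.24  1.4   0.52  1.81  0.57] poserr 0.0 rot 0.0
[ 0.4   1.03 -1.19  1.81  1.55  0.96  0.21] poserr 0.0 rot 0.0
[ 0.38  1.16 -1.11  1.96  1.84  0.94 -0.06] poserr 0.0 rot 0.0
 from neutral
[-0.26  1.04 -0.06  1.43 -0.06  1.45  1.38] poserr 0.0 rot 0.0
[-0.26  1.19 -0.06  1.41 -0.05  1.32  1.39] poserr 0.0 rot 0.0
[-0.26  0.91 -0.06  1.4  -0.06  1.61  1.37] poserr 0.0 rot 0.0
[-0.2   0.72  0.02  1.81  0.04  0.18  1.41] poserr 0.0 rot 0.0
[-0.21  0.84  0.04  1.96  0.05  0.04  1.4 ] poserr 0.0429 rot 0.141
```

```bash
python3 - <<'E'
from h import *; from kin import *
tau=30; yaw=.09; c=np.array([.466,.1335,0]); PA=c+.005*np.array([np.cos(yaw),np.sin(yaw),0])+[0,0,.030]; Ra=pick_R(yaw,tau)
print('eraser',ray('wrist',[338,173],.01).round(3))
path((PA+[0,0,.1],Ra),(PA+[0,0,.04],Ra),(PA,Ra))
E
```

```text
eraser [[0.54  0.192 0.01 ]]
t 10.85 tcp [0.4993 0.0602 0.3482] open 0.801 ff 0.0 F [ 0.2 -0.  -0. ]
8
turn [[0.007, 0.105, -0.026], [0.014, 0.209, -0.051], [0.02, 0.314, -0.077], [0.027, 0.419, -0.102], [0.034, 0.523, -0.128], [0.034, 0.523, -0.128], [0.034, 0.523, -0.128], [0.034, 0.523, -0.128]]
tr [[0.006, 0.015, 0.044], [0.013, 0.029, 0.087], [0.019, 0.044, 0.131], [0.025, 0.058, 0.175], [0.031, 0.073, 0.218], [0.031, 0.073, 0.248], [0.031, 0.073, 0.278], [0.031, 0.073, 0.318]]
```

jog_arm(turn=[[0.007,0.105,-0.026],[0.014,0.209,-0.051],[0.02,0.314,-0.077],[0.027,0.419,-0.102],[0.034,0.523,-0.128],[0.034,0.523,-0.128],[0.034,0.523,-0.128],[0.034,0.523,-0.128],[0.034,0.523,-0.128],[0.034,0.523,-0.128],[0.034,0.523,-0.128],[0.034,0.523,-0.128],[0.034,0.523,-0.128]], translation=[[0.006,0.015,0.044],[0.013,0.029,0.087],[0.019,0.044,0.131],[0.025,0.058,0.175],[0.031,0.073,0.218],[0.031,0.073,0.218],[0.031,0.073,0.248],[0.031,0.073,0.278],[0.031,0.073,0.3],[0.031,0.073,0.318],[0.031,0.073,0.318],[0.031,0.073,0.318],[0.031,0.073,0.318]], grip=[0.3,0.3,0.3,0.3,0.3,0.3,0.3,0.3,0.3,0.3,0.3,0.9,0.9], force=25)

```text
clock: 12.48
tool_pos: [0.4718, 0.1347, 0.031]
eef_rot: [-0.044, 0.965, -0.011, -0.258]
contact_force: [0.9, 0.3, 1.4]
opening: 0.496
finger_force: 8.8
```

```bash
python3 - <<'E'
from h import *; from kin import *
s=st(); print(np.round(s['q'],2))
tau=30;yaw=.09; PA=np.array([.471,.134,.030])
Rp=place_R(ROW,tau); pz=(R.from_euler('z',ROW)*R.from_euler('y',-np.radians(70))).apply([0,0,1])
f=lambda a:FEET[0]+(a+.005)*PZ+.008*pz
print(pz,f(.145),f(.0525),rel(f(.145),Rp))
path((s['tool_pos']+[0,0,.15],R.from_quat(s['eef_rot'])),(f(.145)+[0,0,.02],Rp),(f(.145),Rp))
track(s['q'],[(PA+[0,0,.15],R.from_quat(s['eef_rot'])),(f(.145),Rp),(f(.0525),Rp)])
E
```

```text
t 12.47 tcp [0.4718 0.1347 0.031 ] open 0.496 ff 8.8 F [0.9 0.3 1.4]
[ 0.23  1.37 -1.16  1.6   0.87  1.39  0.52]
[-0.93757167 -0.06309983  0.34202014] [0.68068665 0.07494017 0.18809005] [0.6491212  0.07281577 0.10116849] (array([-0.0973, -0.0781, -0.2373]), array([ 0.003 , -1.2203,  0.0241]))
t 12.47 tcp [0.4718 0.1347 0.031 ] open 0.496 ff 8.8 F [0.9 0.3 1.4]
12
turn [[0.0, 0.0, 0.0], [0.0, 0.0, 0.0], [0.0, 0.0, 0.0], [0.0, -0.153, 0.003], [0.001, -0.305, 0.006], [0.001, -0.458, 0.009], [0.002, -0.61, 0.012], [0.002, -0.763, 0.015], [0.002, -0.915, 0.018], [0.003, -1.068, 0.021], [0.003, -1.22, 0.024], [0.003, -1.22, 0.024]]
tr [[0.025, 0.0, -0.043], [0.05, 0.0, -0.087], [0.075, 0.0, -0.13], [0.055, -0.01, -0.146], [0.034, -0.019, -0.161], [0.014, -0.029, -0.177], [-0.006, -0.039, -0.192], [-0.027, -0.049, -0.208], [-0.047, -0.059, -0.223], [-0.067, -0.068, -0.239], [-0.087, -0.078, -0.255], [-0.097, -0.078, -0.237]]
[ 0.24  1.18 -1.25  1.6   0.71  1.54  0.51] poserr 0.0 rot 0.0
[ 0.42  1.06 -1.17  2.07  2.09  1.   -0.28] poserr 0.0 rot 0.0
[ 0.39  1.23 -1.11  2.18  2.32  1.15 -0.44] poserr 0.0 rot 0.0
```

jog_arm(turn=[[0,0,0],[0,0,0],[0,0,0],[0,0,0],[0,0,0],[0.0,-0.153,0.003],[0.001,-0.305,0.006],[0.001,-0.458,0.009],[0.002,-0.61,0.012],[0.002,-0.763,0.015],[0.002,-0.915,0.018],[0.003,-1.068,0.021],[0.003,-1.22,0.024],[0.003,-1.22,0.024],[0.003,-1.22,0.024],[0.003,-1.22,0.024]], translation=[[0,0,0],[0,0,0],[0.025,0.0,-0.043],[0.05,0.0,-0.087],[0.075,0.0,-0.13],[0.055,-0.01,-0.146],[0.034,-0.019,-0.161],[0.014,-0.029,-0.177],[-0.006,-0.039,-0.192],[-0.027,-0.049,-0.208],[-0.047,-0.059,-0.223],[-0.067,-0.068,-0.239],[-0.087,-0.078,-0.255],[-0.087,-0.078,-0.255],[-0.087,-0.078,-0.255],[-0.087,-0.078,-0.255]], grip=[0.9,0.9,0.9,0.9,0.9,0.9,0.9,0.9,0.9,0.9,0.9,0.9,0.9,0.9,0.9,0.9], force=25)

```text
clock: 14.48
tool_pos: [0.6804, 0.0756, 0.2081]
eef_rot: [-0.032, 0.94, 0.011, 0.341]
contact_force: [-0.3, -0.1, -0.9]
opening: 0.494
finger_force: 25.0
```

```bash
python3 - <<'E'
from h import *; from kin import *
s=st(); print(np.round(s['q'],2)); Rp=place_R(ROW,30)
pz=(R.from_euler('z',ROW)*R.from_euler('y',-np.radians(70))).apply([0,0,1])
f=lambda a:FEET[0]+(a+.005)*PZ+.008*pz
print('err',rel(f(.145)+[0,0,.02],Rp))
for a in(.145,.12,.0525): print(a,rel(f(a),Rp)[0])
i1=snap('side','s5.png'); i2=snap('wrist','w5.png'); i3=snap('top','t5.png')
c=lambda i,b,w:cv2.resize(i[b[0]:b[1],b[2]:b[3]],w,interpolation=cv2.INTER_CUBIC)
M=np.zeros((600,800,3),np.uint8); M[:300,:400]=c(i1,(130,220,160,280),(400,300)); M[:300,400:]=c(i3,(90,180,170,290),(400,300)); M[300:,:400]=cv2.resize(i2,(400,300))
cv2.imwrite('pics/m5.png',M[:,:,::-1])
E
```

```text
t 14.47 tcp [0.6804 0.0756 0.2081] open 0.494 ff 25.0 F [-0.3 -0.1 -0.9]
[ 0.41  1.   -1.16  2.05  2.01  0.99 -0.24]
err (array([-0.0002, -0.0006,  0.0001]), array([ 0.0001, -0.0022,  0.0003]))
0.145 [ 0.0126 -0.0006  0.0155]
0.12 [ 0.0343 -0.0006  0.028 ]
0.0525 [ 0.0926 -0.0006  0.0619]
```

View pics/m5.png

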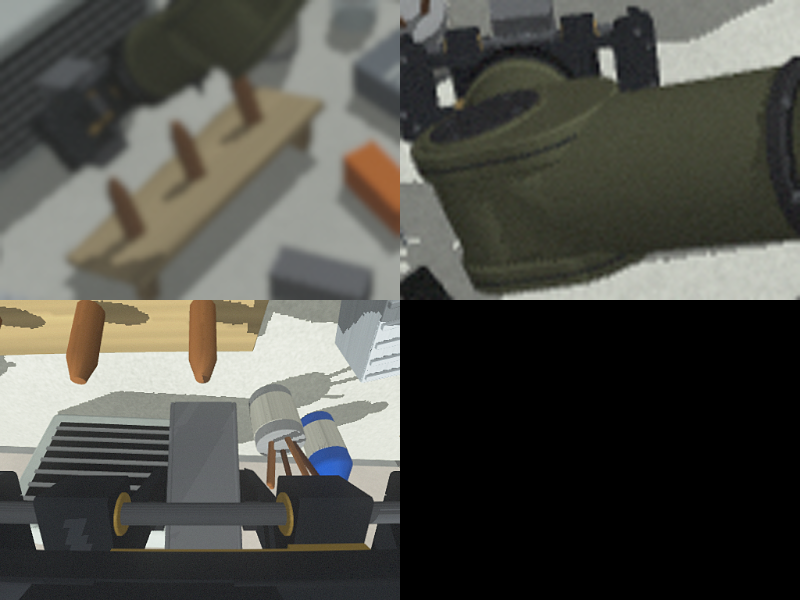

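The wrist view (lower left) shows the pot's rim directly in line with the left peg: the peg tip is at about (203,380) and the pot spans 168–242. I check the peg estimate against this view.

```bash
python3 - <<'E'
from h import *
print(proj('wrist',FEET+.074*PZ).round(1), proj('wrist',FEET).round(1))
T=FEET+.075*PZ
# lateral correction: intersect rays of seen tips with tip height
print('tips model',T[:2].round(4)); print('seen',ray('wrist',[[260,105],[103,108]],T[0,2]).round(4))
E
```

```text
[[261.8  99.4]
 [102.8 100.1]
 [-46.2 102.6]] [[261.8  10.7]
 [119.3  12. ]
 [-15.8  16.4]]
tips model [[ 0.6626  0.0737  0.1149]
 [ 0.6696 -0.031   0.1149]]
seen [[ 0.6661  0.0728  0.1149]
 [ 0.6751 -0.0328  0.1149]]
```

jog_arm(turn=[[0,0,0],[0,0,0],[0,0,0],[0,0,0],[0,0,0],[0,0,0],[0,0,0],[0,0,0],[0,0,0]], translation=[[0.011,-0.001,0.017],[0.022,-0.001,0.023],[0.033,-0.001,0.029],[0.047,-0.001,0.037],[0.061,-0.001,0.0455],[0.075,-0.001,0.054],[0.085,-0.001,0.0595],[0.091,-0.001,0.063],[0.091,-0.001,0.063]], grip=[0.9,0.9,0.9,0.9,0.9,0.9,0.9,0.9,0.9])

```text
clock: 15.75
tool_pos: [0.6525, 0.0722, 0.1021]
eef_rot: [-0.032, 0.939, 0.011, 0.343]
contact_force: [2.3, 0.3, 1.3]
opening: 0.496
finger_force: 25.0
```

jog_arm(turn=[[0,0,0],[0,0,0],[0,0,0]], translation=[[0.002,0,0.001],[0.004,0,0.0025],[0.004,0,0.0025]], grip=[0.9,0.9,0.9])

```text
clock: 16.12
tool_pos: [0.653, 0.0725, 0.1016]
eef_rot: [-0.032, 0.937, 0.011, 0.347]
contact_force: [-3.4, -4.0, 19.0]
opening: 0.501
finger_force: 25.0
```

Rim is on the board (19 N reaction, no further travel). Release and retreat.

jog_arm(turn=[[0,0,0],[0,0,0],[0,0,0],[0,0,0],[0,0,0],[0,0,0]], translation=[[-0.004,0,-0.0025],[-0.004,0,-0.0025],[-0.004,0,-0.03],[-0.004,0,-0.08],[-0.004,0,-0.13],[-0.004,0,-0.17]], grip=[0.35,0.3,0.3,0.3,0.3,0.3])

```text
clock: 16.88
tool_pos: [0.5424, 0.0646, 0.2298]
eef_rot: [-0.032, 0.94, 0.011, 0.341]
contact_force: [0.7, -0.3, 0.0]
opening: 0.701
finger_force: 0.0
```

```bash
cat >> h.py <<'E'
def look(name,d,cs=('top','side','wrist')):
    for c in cs:
        cams.snapshot(c)
        for m in models.masks_of(c,name):
            kk=m['pixels']; v,u=np.nonzero(kk); g=ray(c,[u.mean(),v.mean()],(d[2]+d[3])/2)[0]
            x,f=fitbox([(c,kk)],(g[0],g[1],np.arange(-1.4,1.7,.6)),*d); print(name,c,round(m['p'],2),np.round([u.mean(),v.mean()]),kk.sum(),x.round(4),round(f,3))
POT=(.105,.044,0,.044);REST=(.09,.04,0,.08)
E
python3 - <<'E'
from h import *; from kin import *
s=st(); print(np.round(s['q'],2)); look('pot2_c',POT,('top','side'))
yaw=.356; c=np.array([.4506,-.016,0]); PB=c+.005*np.array([np.cos(yaw),np.sin(yaw),0])+[0,0,.030]; Rb=pick_R(yaw,30)
path(([.5,.0,.28],Rb))
track(s['q'],[([.5,.0,.28],Rb),(PB,Rb),(PB+[0,0,.16],Rb),(FEET[1]+.15*PZ,place_R(ROW,30)),(FEET[1]+.0575*PZ,place_R(ROW,30))])
c=lambda i,b,w:cv2.resize(i[b[0]:b[1],b[2]:b[3]],w,interpolation=cv2.INTER_CUBIC)
M=c(cams.snapshot('side'),(130,250,160,320),(800,600)); cv2.imwrite('pics/m6.png',M[:,:,::-1])
E
```

```text
t 16.88 tcp [0.5424 0.0646 0.2298] open 0.701 ff 0.0 F [ 0.7 -0.3  0. ]
[ 0.43  0.9  -1.28  2.43  2.02  1.16 -0.56]
t 17.07 tcp [0.5442 0.0644 0.2292] open 0.703 ff 0.0 F [-0.3 -0.1 -0. ]
8
turn [[-0.004, 0.151, -0.038], [-0.007, 0.303, -0.077], [-0.011, 0.454, -0.115], [-0.014, 0.606, -0.153], [-0.018, 0.757, -0.191], [-0.021, 0.909, -0.23], [-0.025, 1.06, -0.268], [-0.028, 1.211, -0.306]]
tr [[0.001, -0.008, -0.009], [0.001, -0.015, -0.017], [0.002, -0.023, -0.026], [0.002, -0.031, -0.035], [0.003, -0.038, -0.044], [0.003, -0.046, -0.052], [0.004, -0.054, -0.061], [0.005, -0.061, -0.07]]
[ 0.39  1.02 -1.24  1.5   0.72  1.79  0.98] poserr 0.0 rot 0.0
[ 0.39  1.33 -1.07  1.76  1.02  1.43  0.8 ] poserr 0.0 rot 0.0
[ 0.43  1.1  -1.21  1.72  0.8   1.6   0.88] poserr 0.0 rot 0.0
[ 0.65  1.13 -1.25  2.03  2.08  0.93 -0.05] poserr 0.0 rot 0.0
[ 0.64  1.3  -1.19  2.14  2.32  1.06 -0.19] poserr 0.0 rot 0.0
```

View pics/m6.png

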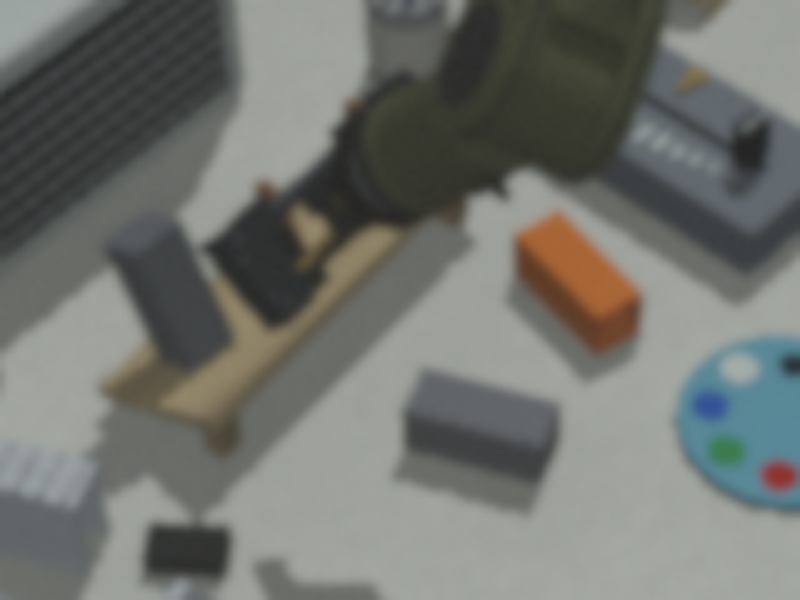

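Side crop: pot A sits fully on the left peg at (170,290), and pot B lies at (480,420). I move above pot B for a closer look.

jog_arm(turn=[[-0.004,0.151,-0.038],[-0.007,0.303,-0.077],[-0.011,0.454,-0.115],[-0.014,0.606,-0.153],[-0.018,0.757,-0.191],[-0.021,0.909,-0.23],[-0.025,1.06,-0.268],[-0.028,1.211,-0.306],[-0.028,1.211,-0.306],[-0.028,1.211,-0.306]], translation=[[0.001,-0.008,-0.009],[0.001,-0.015,-0.017],[0.002,-0.023,-0.026],[0.002,-0.031,-0.035],[0.002,-0.038,-0.044],[0.003,-0.046,-0.052],[0.004,-0.054,-0.061],[0.005,-0.061,-0.07],[0.005,-0.061,-0.07],[0.005,-0.061,-0.07]], grip=[0.3,0.3,0.3,0.3,0.3,0.3,0.3,0.3,0.3,0.3])

```text
clock: 18.38
tool_pos: [0.4993, 0.0006, 0.2788]
eef_rot: [-0.171, 0.951, -0.045, -0.254]
contact_force: [0.1, 0.5, 0.5]
opening: 0.698
finger_force: 0.0
```

```bash
python3 - <<'E'
from h import *; from kin import *
s=st(); print(np.round(s['q'],2)); look('pot2_c',POT,('top','side','wrist'))
yaw=.356; c=np.array([.4506,-.016,0]); PB=c+.005*np.array([np.cos(yaw),np.sin(yaw),0])+[0,0,.030]; Rb=pick_R(yaw,30)
path((PB+[0,0,.1],Rb),(PB,Rb))
track(s['q'],[(PB,Rb),(PB+[0,0,.16],Rb),(FEET[2]+.15*PZ,place_R(ROW,30)),(FEET[2]+.0575*PZ,place_R(ROW,30))])
E
```

```text
t 18.38 tcp [0.4993 0.0006 0.2788] open 0.698 ff 0.0 F [0.1 0.5 0.5]
[ 0.36  0.95 -1.11  1.5   0.63  1.71  1.08]
t 18.68 tcp [4.992e-01 3.000e-04 2.802e-01] open 0.701 ff 0.0 F [ 0.2 -0.5 -0.4]
5
turn [[-0.0, 0.0, -0.0], [-0.0, 0.001, -0.0], [-0.0, 0.001, -0.0], [-0.0, 0.001, -0.0], [-0.0, 0.001, -0.0]]
tr [[-0.012, 0.001, 0.051], [-0.023, 0.001, 0.102], [-0.035, 0.002, 0.153], [-0.06, 0.002, 0.197], [-0.085, 0.002, 0.24]]
[ 0.34  1.25 -0.93  1.76  0.93  1.31  0.88] poserr 0.0 rot 0.0
[ 0.39  1.02 -1.06  1.72  0.73  1.5   0.98] poserr 0.0 rot 0.0
[ 0.78  1.05 -1.08  1.96  2.06  0.63  0.08] poserr 0.0 rot 0.0
[ 0.81  1.24 -1.09  2.06  2.34  0.79 -0.06] poserr 0.0 rot 0.0
```

```bash
python3 - <<'E'
from h import *
for c in('top','side','wrist'):
    snap(c,c+'7.png'); print(c,[(np.round(m['position'],3).tolist(),round(m['p'],2)) for m in models.place_of(c,'pot1_c')],[(m['pixels'].sum(),round(m['p'],2)) for m in models.masks_of(c,'pot1_c')])
print(proj('wrist',boxpts(.4506,-.016,.356,*POT)).round().tolist())
E
```

```text
top [([0.662, 0.078, 0.092], 0.59)] [(np.int64(199), 0.59)]
side [([0.663, 0.077, 0.09], 0.64)] [(np.int64(445), 0.86)]
wrist [([0.447, -0.329, 0.089], 0.5)] []
[[248.0, 188.0], [247.0, 180.0], [276.0, 188.0], [277.0, 180.0], [247.0, 256.0], [246.0, 256.0], [277.0, 256.0], [279.0, 256.0]]
```

View pics/wrist7.png

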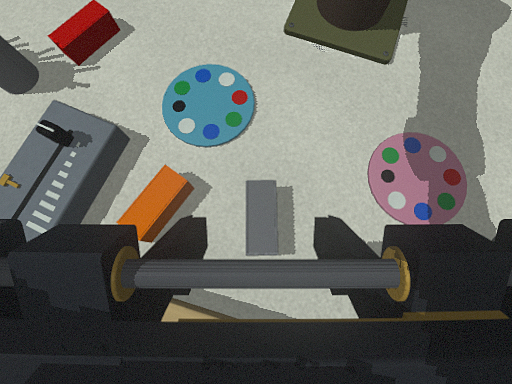

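The wrist view shows pot B at columns 247–277 and rows 180–256, exactly where its model projects, with both fingers clear of the orange box. I descend, grip and lift.

jog_arm(turn=[[0,0,0],[0,0,0],[0,0,0],[0,0,0],[0,0,0],[0,0,0],[0,0,0],[0,0,0],[0,0,0],[0,0,0]], translation=[[-0.012,0.001,0.051],[-0.023,0.001,0.102],[-0.035,0.002,0.153],[-0.05,0.002,0.18],[-0.067,0.002,0.21],[-0.08,0.002,0.231],[-0.085,0.002,0.24],[-0.085,0.002,0.24],[-0.085,0.002,0.24],[-0.085,0.002,0.24]], grip=[0.3,0.3,0.3,0.3,0.3,0.3,0.3,0.9,0.9,0.9], force=25)

```text
clock: 20.38
tool_pos: [0.4558, -0.0134, 0.0304]
eef_rot: [-0.171, 0.951, -0.046, -0.254]
contact_force: [1.0, -0.1, 1.7]
opening: 0.496
finger_force: 25.0
```

```bash
sed -i 's/^ROW=.*/ROW=.0672; FEET=np.array([[.641,.072,.0444],[.648,-.0327,.0444],[.6551,-.1375,.0444]])/' h.py; python3 - <<'E'
from h import *; from kin import *
s=st(); Rp=place_R(ROW,30); pz=(R.from_euler('z',ROW)*R.from_euler('y',-np.radians(70))).apply([0,0,1])
f=lambda a:FEET[2]+(a+.005)*PZ+.008*pz
path((s['tool_pos']+[0,0,.17],R.from_quat(s['eef_rot'])),(f(.145)+[0,0,.02],Rp))
E
```

```text
t 20.38 tcp [ 0.4558 -0.0134  0.0304] open 0.496 ff 25.0 F [ 1.  -0.1  1.7]
t 20.38 tcp [ 0.4558 -0.0134  0.0304] open 0.496 ff 25.0 F [ 1.  -0.1  1.7]
12
turn [[0.0, 0.0, 0.0], [0.0, 0.0, 0.0], [0.0, 0.0, 0.0], [0.0, 0.0, 0.0], [0.003, -0.151, 0.038], [0.007, -0.303, 0.077], [0.01, -0.454, 0.115], [0.014, -0.605, 0.153], [0.017, -0.757, 0.191], [0.021, -0.908, 0.23], [0.024, -1.06, 0.268], [0.027, -1.211, 0.306]]
tr [[0.021, 0.0, -0.037], [0.042, 0.0, -0.074], [0.064, 0.0, -0.111], [0.085, 0.0, -0.147], [0.065, -0.025, -0.16], [0.045, -0.05, -0.172], [0.026, -0.074, -0.185], [0.006, -0.099, -0.197], [-0.013, -0.124, -0.209], [-0.033, -0.149, -0.222], [-0.053, -0.173, -0.234], [-0.072, -0.198, -0.247]]
```

jog_arm(turn=[[0,0,0],[0,0,0],[0,0,0],[0,0,0],[0.003,-0.151,0.038],[0.007,-0.303,0.077],[0.01,-0.454,0.115],[0.014,-0.605,0.153],[0.017,-0.757,0.191],[0.021,-0.908,0.23],[0.024,-1.06,0.268],[0.027,-1.211,0.306],[0.027,-1.211,0.306],[0.027,-1.211,0.306],[0.027,-1.211,0.306]], translation=[[0.021,0.0,-0.037],[0.042,0.0,-0.074],[0.064,0.0,-0.111],[0.085,0.0,-0.147],[0.065,-0.025,-0.16],[0.045,-0.05,-0.172],[0.026,-0.074,-0.185],[0.006,-0.099,-0.197],[-0.013,-0.124,-0.209],[-0.033,-0.149,-0.222],[-0.053,-0.173,-0.234],[-0.072,-0.198,-0.247],[-0.072,-0.198,-0.247],[-0.072,-0.198,-0.247],[-0.072,-0.198,-0.247]], grip=[0.9,0.9,0.9,0.9,0.9,0.9,0.9,0.9,0.9,0.9,0.9,0.9,0.9,0.9,0.9])

```text
clock: 22.25
tool_pos: [0.6983, -0.134, 0.2078]
eef_rot: [-0.032, 0.939, 0.012, 0.341]
contact_force: [-0.3, -0.5, -0.5]
opening: 0.495
finger_force: 25.0
```

```bash
python3 - <<'E'
from h import *; from kin import *
s=st(); print(np.round(s['q'],2)); Rp=place_R(ROW,30)
pz=(R.from_euler('z',ROW)*R.from_euler('y',-np.radians(70))).apply([0,0,1])
f=lambda a:FEET[2]+(a+.005)*PZ+.008*pz
print('err',rel(f(.145)+[0,0,.02],Rp))
for a in(.145,.12,.0525,.049): print(a,rel(f(a),Rp))
print(proj('wrist',FEET+.074*PZ).round(1))
cv2.imwrite('pics/w8.png',cams.snapshot('wrist')[:,:,::-1])
E
```

```text
t 22.25 tcp [ 0.6983 -0.134   0.2078] open 0.495 ff 25.0 F [-0.3 -0.5 -0.5]
[ 0.79  0.98 -1.08  1.95  1.99  0.64  0.13]
err (array([-0.0005, -0.0006,  0.    ]), array([ 0.0005, -0.0018,  0.0007]))
0.145 (array([ 0.0123, -0.0006,  0.0154]), array([ 0.0005, -0.0018,  0.0007]))
0.12 (array([ 0.034 , -0.0006,  0.0279]), array([ 0.0005, -0.0018,  0.0007]))
0.0525 (array([ 0.0924, -0.0005,  0.0618]), array([ 0.0005, -0.0018,  0.0007]))
0.049 (array([ 0.0954, -0.0005,  0.0635]), array([ 0.0005, -0.0018,  0.0007]))
[[569.9 103.7]
 [420.5 100.9]
 [261.3  99.9]]
```

View pics/w8.png

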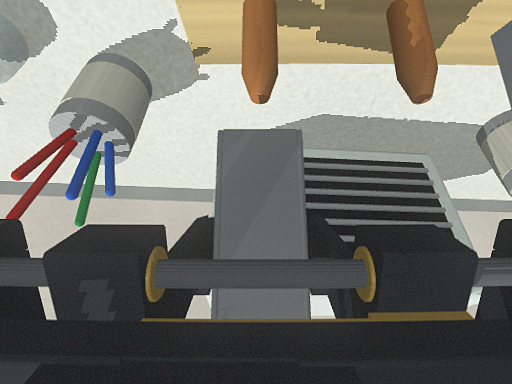

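The peg tip shows at (260,100), model (261,100), and the pot is centred at column 261, so it is aligned. I insert it.

jog_arm(turn=[[0,0,0],[0,0,0],[0,0,0],[0,0,0],[0,0,0],[0,0,0],[0,0,0],[0,0,0],[0,0,0],[0,0,0],[0,0,0]], translation=[[0.012,-0.001,0.0155],[0.023,-0.001,0.0215],[0.034,-0.001,0.028],[0.048,-0.001,0.036],[0.062,-0.001,0.044],[0.076,-0.001,0.052],[0.086,-0.001,0.058],[0.092,-0.001,0.0615],[0.094,-0.001,0.063],[0.096,-0.001,0.064],[0.096,-0.001,0.064]], grip=[0.9,0.9,0.9,0.9,0.9,0.9,0.9,0.9,0.9,0.9,0.9])

```text
clock: 23.68
tool_pos: [0.6698, -0.1373, 0.1017]
eef_rot: [-0.032, 0.938, 0.011, 0.346]
contact_force: [-0.9, -1.8, 11.4]
opening: 0.498
finger_force: 25.0
```

Pot B is home as well: 11 N reaction at the same height as pot A. I release, retreat and move over the rests.

jog_arm(turn=[[0,0,0],[0,0,0],[0,0,0],[0,0,0],[0,0,0],[0,0,0]], translation=[[-0.003,0,-0.0015],[-0.003,0,-0.0015],[-0.003,0,-0.03],[-0.003,0,-0.08],[-0.003,0,-0.13],[-0.003,0,-0.17]], grip=[0.35,0.3,0.3,0.3,0.3,0.3])

```text
clock: 24.42
tool_pos: [0.5581, -0.1446, 0.2297]
eef_rot: [-0.032, 0.94, 0.012, 0.341]
contact_force: [0.1, -0.8, -1.0]
opening: 0.698
finger_force: 0.0
```

```bash
python3 - <<'E'
from h import *; from kin import *
s=st(); print(np.round(s['q'],2))
path(([.5,0.05,.36],down(np.pi)),([.46,.26,.37],down(np.pi)))
track(s['q'],[([.5,0.05,.36],down(np.pi)),([.46,.26,.37],down(np.pi)),([.44,.2575,.06],down(np.pi+.14)),([.44,.2575,.26],down(np.pi+.14)),([.45,.36,.25],down(np.pi)),([.45,.36,.14],down(np.pi)),([.56,.36,.14],down(np.pi))])
E
```

```text
t 24.43 tcp [ 0.5581 -0.1446  0.2297] open 0.698 ff 0.0 F [ 0.1 -0.8 -1. ]
[ 0.99  0.9  -1.23  2.3   2.14  0.74 -0.09]
t 24.43 tcp [ 0.5581 -0.1446  0.2297] open 0.698 ff 0.0 F [ 0.1 -0.8 -1. ]
9
turn [[0.005, 0.139, 0.013], [0.009, 0.278, 0.026], [0.014, 0.417, 0.039], [0.019, 0.556, 0.052], [0.024, 0.695, 0.066], [0.024, 0.695, 0.066], [0.024, 0.695, 0.066], [0.024, 0.695, 0.066], [0.024, 0.695, 0.066]]
tr [[-0.01, 0.04, -0.026], [-0.02, 0.079, -0.051], [-0.03, 0.119, -0.077], [-0.039, 0.158, -0.103], [-0.049, 0.198, -0.129], [-0.046, 0.251, -0.135], [-0.043, 0.304, -0.141], [-0.039, 0.357, -0.147], [-0.036, 0.41, -0.153]]
[ 0.55  0.68 -1.31  1.76  0.69  1.26  0.64] poserr 0.0 rot 0.0
[ 0.08  0.66 -1.22  1.67  0.65  1.28  0.3 ] poserr 0.0 rot 0.0
[-0.12  1.04 -0.85  2.03  1.26  0.75 -0.09] poserr 0.0 rot 0.0
[ 0.04  0.77 -1.15  1.88  0.82  1.05  0.25] poserr 0.0 rot 0.0
[-0.2   0.83 -1.05  1.71  0.8   1.1   0.07] poserr 0.0 rot 0.0
[-0.25  0.96 -0.93  1.8   0.97  0.92 -0.06] poserr 0.0 rot 0.0
[-0.2   1.05 -0.95  1.51  0.93  1.07  0.2 ] poserr 0.0 rot 0.0
```

jog_arm(turn=[[0.005,0.139,0.013],[0.009,0.278,0.026],[0.014,0.417,0.039],[0.019,0.556,0.052],[0.024,0.695,0.066],[0.024,0.695,0.066],[0.024,0.695,0.066],[0.024,0.695,0.066],[0.024,0.695,0.066],[0.024,0.695,0.066],[0.024,0.695,0.066]], translation=[[-0.01,0.04,-0.026],[-0.02,0.079,-0.051],[-0.03,0.119,-0.077],[-0.039,0.158,-0.103],[-0.049,0.198,-0.129],[-0.046,0.251,-0.135],[-0.043,0.304,-0.141],[-0.039,0.357,-0.147],[-0.036,0.41,-0.153],[-0.036,0.41,-0.153],[-0.036,0.41,-0.153]], grip=[0.3,0.3,0.3,0.3,0.3,0.3,0.3,0.3,0.3,0.3,0.3])

```text
clock: 25.8
tool_pos: [0.4597, 0.2627, 0.3699]
eef_rot: [-0.003, 1.0, 0.001, 0.001]
contact_force: [0.4, -0.2, 0.8]
opening: 0.7
finger_force: 0.0
```

```bash
python3 - <<'E'
from h import *
s=st(); print(np.round(s['q'],2)); look('rest1_c',REST); 
for c in('top','side','wrist'): print(c,[(np.round(m['position'],3).tolist(),round(m['p'],2)) for m in models.place_of(c,'pot1_c')],'rail',[(np.round(m['position'],3).tolist(),round(m['p'],2)) for m in models.place_of(c,'rail_mid')],[(np.round(m['position'],3).tolist(),round(m['p'],2)) for m in models.place_of(c,'rest1_c')])
i=snap('wrist','w9.png');t=snap('top','t9.png')
M=np.zeros((384,800,3),np.uint8); M[:,:512]=i; M[:,512:]=cv2.resize(t[110:260,80:193],(288,384),interpolation=cv2.INTER_CUBIC)
cv2.imwrite('pics/m9.png',M[:,:,::-1])
E
```

```text
t 25.8 tcp [0.4597 0.2627 0.3699] open 0.7 ff 0.0 F [ 0.4 -0.2  0.8]
[ 0.03  0.62 -1.11  1.67  0.58  1.23  0.37]
rest1_c top 0.85 [152. 213.] 719 [0.4396 0.2603 0.1264] 0.08
rest1_c wrist 0.61 [261. 143.] 1592 [0.4415 0.2566 0.1412] 0.043
top [] rail [([0.504, 0.355, 0.15], 0.74)] [([0.441, 0.257, 0.042], 0.59)]
side [([0.665, 0.077, 0.091], 0.71)] rail [([0.509, 0.357, 0.15], 0.66)] [([0.431, 0.259, 0.041], 0.98)]
wrist [] rail [([0.505, 0.361, 0.152], 0.91)] []
```

View pics/m9.png

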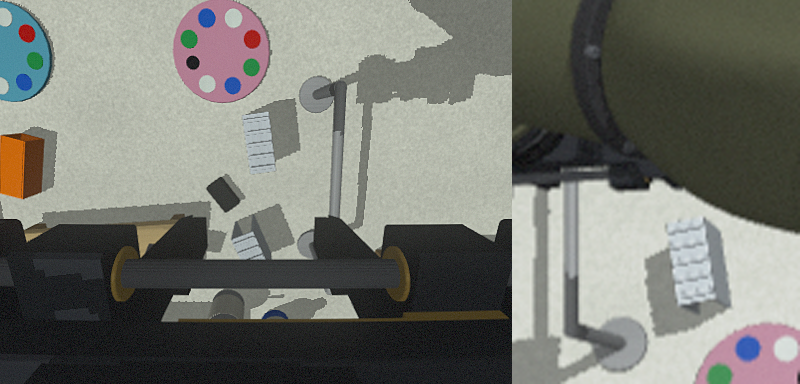

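Wrist view: the rail bar runs from its near corner at (341,85) through (334.5,210). Rest 1's top is at (259,142), and rest 2 is partly hidden at (248,245). I compute the rail line and the grasp.

```bash
python3 - <<'E'
from h import *; from kin import *
w=ray('wrist',[[341,87],[337.5,150],[334.5,210]],.155); t=ray('top',[[104,135],[103.1,180],[103.1,239]],.155)
print(w.round(4),t.round(4)); 
for a in(w,t): print('yaw',np.arctan2(*(a[0]-a[-1])[[1,0]]),np.arctan2(*(a[-1]-a[0])[[1,0]]))
# rest2 fits from initial pictures: blob near (155,147)
for f,c,uv in(('top0','top',None),('side0','side',None)): pass
R1=np.array([.441,.2575,.06]);D=down(np.pi+.135)
path((R1+[0,0,.1],D),(R1,D))
E
```

```text
[[0.3665 0.3536 0.155 ]
 [0.441  0.3545 0.155 ]
 [0.5204 0.3561 0.155 ]] [[0.6367 0.3591 0.155 ]
 [0.5138 0.3585 0.155 ]
 [0.3623 0.355  0.155 ]]
yaw -3.1251526339010027 0.01644001968879031
yaw 0.01480074884242208 -3.126791904747371
t 26.65 tcp [0.4615 0.2594 0.3695] open 0.701 ff 0.0 F [-0.1 -0.1 -1. ]
6
turn [[-0.0, 0.0, -0.034], [-0.0, 0.001, -0.068], [-0.0, 0.001, -0.102], [-0.0, 0.001, -0.136], [-0.0, 0.001, -0.136], [-0.0, 0.001, -0.136]]
tr [[0.005, -0.0, 0.052], [0.01, -0.001, 0.105], [0.016, -0.001, 0.157], [0.021, -0.002, 0.209], [0.021, -0.002, 0.259], [0.021, -0.002, 0.309]]
```

The gripper body would touch the rail if it were centred over rest 1. So I descend fully open and 18 mm off-centre, and the closing fingers will draw the rest away from the rail.

```bash
python3 - <<'E'
from h import *; from kin import *
yaw=.135; off=-.018*np.array([-np.sin(yaw),np.cos(yaw),0]); G=np.array([.441,.2575,.046])+off; D=down(np.pi+yaw); print(G)
path((G+[0,0,.1],D),(G,D),maxv=.05)
E
```

```text
[0.44342263 0.23966378 0.046     ]
t 26.65 tcp [0.4615 0.2594 0.3695] open 0.701 ff 0.0 F [-0.1 -0.1 -1. ]
8
turn [[-0.0, 0.0, -0.027], [-0.0, 0.0, -0.055], [-0.0, 0.001, -0.082], [-0.0, 0.001, -0.109], [-0.0, 0.001, -0.136], [-0.0, 0.001, -0.136], [-0.0, 0.001, -0.136], [-0.0, 0.001, -0.136]]
tr [[0.004, -0.004, 0.045], [0.007, -0.008, 0.089], [0.011, -0.012, 0.134], [0.015, -0.016, 0.179], [0.018, -0.02, 0.223], [0.018, -0.02, 0.257], [0.018, -0.02, 0.29], [0.018, -0.02, 0.323]]
```

jog_arm(turn=[[0,0,-0.027],[0,0,-0.055],[0,0,-0.082],[0,0,-0.109],[0,0,-0.136],[0,0,-0.136],[0,0,-0.136],[0,0,-0.136],[0,0,-0.136],[0,0,-0.136],[0,0,-0.136],[0,0,-0.136],[0,0,-0.136],[0,0,-0.136],[0,0,-0.136]], translation=[[0.004,-0.004,0.045],[0.007,-0.008,0.089],[0.011,-0.012,0.134],[0.015,-0.016,0.179],[0.018,-0.02,0.223],[0.018,-0.02,0.223],[0.018,-0.02,0.257],[0.018,-0.02,0.29],[0.018,-0.02,0.31],[0.018,-0.02,0.323],[0.018,-0.02,0.323],[0.018,-0.02,0.323],[0.018,-0.02,0.323],[0.018,-0.02,0.323],[0.018,-0.02,0.323]], grip=[0,0,0,0,0,0,0,0,0,0,0.25,0.4,0.6,0.8,0.8], force=15)

```text
clock: 28.52
tool_pos: [0.4439, 0.2397, 0.0467]
eef_rot: [-0.067, 0.998, 0.0, 0.001]
contact_force: [0.1, 0.9, 0.8]
opening: 0.456
finger_force: 0.4
```

```bash
python3 - <<'E'
from h import *; from kin import *
s=st(); print(np.round(s['q'],2))
rail=lambda d:np.array([.503,.357,0])+d*np.array([np.cos(.016),np.sin(.016),0])
D=down(np.pi+.016); print(rail(-.052))
path((s['tool_pos']+[0,0,.19],R.from_quat(s['eef_rot'])),(rail(-.052)+[0,0,.236],D))
cv2.imwrite('pics/w10.png',cams.snapshot('wrist')[:,:,::-1])
E
```

```text
t 28.52 tcp [0.4439 0.2397 0.0467] open 0.456 ff 0.4 F [0.1 0.9 0.8]
[-0.15  1.02 -0.74  2.04  1.26  0.65 -0.09]
[0.45100666 0.35616804 0.        ]
t 28.52 tcp [0.4439 0.2397 0.0467] open 0.456 ff 0.4 F [0.1 0.9 0.8]
7
turn [[0.0, 0.0, 0.0], [0.0, 0.0, 0.0], [0.0, 0.0, 0.0], [0.0, 0.0, 0.0], [0.0, 0.001, 0.04], [0.0, 0.001, 0.079], [0.0, 0.002, 0.119]]
tr [[-0.0, 0.0, -0.047], [-0.0, 0.0, -0.095], [-0.0, 0.0, -0.142], [-0.0, 0.0, -0.19], [-0.008, 0.038, -0.19], [-0.015, 0.076, -0.189], [-0.023, 0.115, -0.189]]
```

View pics/w10.png

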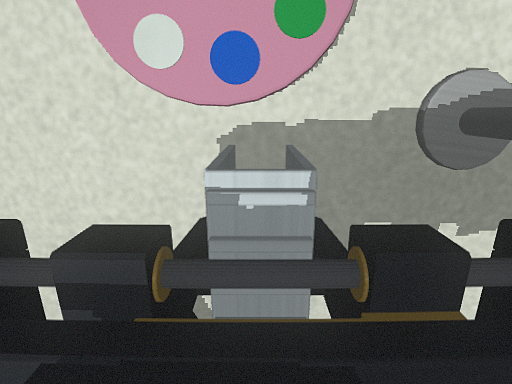

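The wrist view shows rest 1 upright and centred between the fingers (columns 207–315). I grip it firmly, lift it and carry it over the rail.

jog_arm(turn=[[0,0,0],[0,0,0],[0,0,0],[0,0,0],[0,0,0],[0,0,0],[0,0,0.04],[0,0,0.079],[0,0,0.119],[0,0,0.119],[0,0,0.119]], translation=[[0,0,0],[0,0,0],[0,0,-0.047],[0,0,-0.095],[0,0,-0.142],[0,0,-0.19],[-0.008,0.038,-0.19],[-0.015,0.076,-0.189],[-0.023,0.115,-0.189],[-0.023,0.115,-0.189],[-0.023,0.115,-0.189]], grip=[0.9,0.9,0.9,0.9,0.9,0.9,0.9,0.9,0.9,0.9,0.9], force=30)

```text
clock: 29.95
tool_pos: [0.4508, 0.3548, 0.2345]
eef_rot: [-0.008, 1.0, -0.002, 0.0]
contact_force: [-0.2, -0.6, -0.8]
opening: 0.453
finger_force: 30.0
```

```bash
python3 - <<'E'
from h import *
s=st(); D=down(np.pi+.016); print(rel([.451,.3565,.128],D))
i=cams.snapshot('wrist'); np.save('w11.npy',i); t=cams.snapshot('top')
# rail yaw/centre check: bar pixels in wrist view: predicted line at z=.157 for bar edges
print(proj('wrist',[[.366,.355,.157],[.40,.3555,.157],[.366,.348,.15],[.366,.362,.15]]).round(1))
for v in(15,30,45,60,80): print(v,i[v,180:340:5].mean(1).round().astype(int).tolist())
E
```

```text
t 29.95 tcp [0.4508 0.3548 0.2345] open 0.453 ff 30.0 F [-0.2 -0.6 -0.8]
(array([-0.0002,  0.002 ,  0.1065]), array([-0.0032,  0.0001, -0.0003]))
[[264.7  84.5]
 [264.6 133.3]
 [255.   85.3]
 [274.2  85.6]]
15 [83, 162, 108, 182, 197, 206, 191, 207, 198, 188, 199, 204, 201, 195, 202, 202, 201, 197, 194, 208, 198, 202, 198, 209, 205, 193, 207, 206, 206, 196, 196, 202]
30 [164, 161, 157, 120, 196, 203, 199, 195, 190, 197, 210, 195, 199, 205, 195, 196, 200, 209, 196, 204, 204, 201, 207, 209, 209, 207, 199, 197, 199, 202, 209, 198]
45 [161, 162, 161, 86, 210, 198, 202, 205, 201, 201, 199, 204, 195, 187, 205, 200, 196, 192, 204, 206, 198, 201, 208, 202, 199, 200, 210, 198, 210, 206, 197, 211]
60 [86, 162, 157, 214, 211, 199, 204, 191, 190, 195, 199, 198, 195, 206, 210, 211, 195, 200, 202, 207, 206, 202, 197, 204, 208, 198, 200, 199, 204, 202, 120, 124]
80 [165, 124, 201, 202, 202, 200, 204, 195, 197, 201, 200, 199, 192, 145, 156, 146, 140, 128, 79, 158, 124, 142, 126, 128, 126, 124, 125, 187, 199, 200, 126, 128]
```

```bash
python3 - <<'E'
from h import *
i=np.load('w11.npy').mean(2)
for v in range(84,170,8): print(v,i[v,228:304:3].round().astype(int).tolist())
print(proj('wrist',[[x,y,.15] for x in(.38,.40) for y in(.348,.362)]).round(1).tolist())
E
```

```text
84 [201, 195, 198, 196, 205, 153, 153, 149, 152, 133, 151, 150, 148, 125, 100, 147, 100, 104, 100, 128, 130, 125, 128, 122, 129, 121]
92 [192, 195, 204, 199, 153, 158, 157, 151, 159, 134, 155, 152, 152, 129, 105, 95, 101, 105, 104, 90, 122, 201, 201, 201, 192, 192]
100 [207, 188, 197, 202, 152, 152, 147, 150, 158, 134, 153, 159, 161, 93, 91, 135, 148, 148, 147, 119, 111, 191, 197, 192, 191, 189]
108 [192, 191, 192, 187, 173, 152, 147, 149, 149, 110, 88, 99, 105, 97, 87, 135, 151, 149, 144, 114, 195, 199, 194, 183, 191, 193]
116 [204, 198, 189, 188, 189, 202, 185, 143, 152, 77, 92, 101, 104, 98, 92, 132, 113, 207, 199, 198, 198, 186, 192, 192, 191, 196]
124 [199, 193, 188, 200, 203, 197, 195, 195, 193, 73, 96, 96, 102, 97, 91, 172, 185, 198, 194, 188, 191, 187, 185, 200, 188, 196]
132 [191, 204, 200, 202, 191, 189, 191, 191, 195, 74, 95, 98, 108, 95, 87, 172, 197, 190, 187, 196, 191, 187, 191, 189, 193, 189]
140 [189, 198, 198, 197, 194, 190, 192, 199, 192, 73, 94, 96, 105, 98, 91, 177, 194, 191, 191, 189, 192, 195, 187, 197, 200, 196]
148 [99, 102, 114, 199, 197, 195, 191, 193, 191, 78, 91, 100, 101, 98, 95, 182, 194, 188, 198, 163, 98, 104, 84, 204, 198, 192]
156 [89, 87, 95, 190, 193, 194, 196, 195, 194, 86, 98, 102, 98, 98, 87, 190, 196, 191, 196, 167, 89, 87, 87, 98, 95, 132]
164 [87, 89, 80, 194, 191, 204, 201, 196, 191, 84, 99, 99, 102, 100, 89, 188, 204, 195, 195, 132, 90, 88, 91, 90, 88, 101]
[[254.8, 105.2], [273.7, 105.4], [254.6, 132.5], [273.0, 132.7]]
```

The bar spans columns 254–273 exactly as predicted and lies between the rest's legs, so I lower it.

jog_arm(turn=[[0,0,0],[0,0,0],[0,0,0],[0,0,0],[0,0,0],[0,0,0],[0,0,0]], translation=[[0,0.001,0.02],[0,0.001,0.045],[0,0.001,0.07],[0,0.001,0.09],[0,0.001,0.1],[0,0.001,0.105],[0,0.001,0.107]], grip=[0.9,0.9,0.9,0.9,0.9,0.9,0.9])

```text
clock: 30.92
tool_pos: [0.4512, 0.3578, 0.1286]
eef_rot: [-0.008, 1.0, 0.0, 0.001]
contact_force: [-1.2, 0.1, -0.1]
opening: 0.451
finger_force: 30.0
```

jog_arm(turn=[[0,0,0],[0,0,0],[0,0,0]], translation=[[0,-0.001,0.002],[0,-0.001,0.003],[0,-0.001,0.003]], grip=[0.9,0.9,0.9])

```text
clock: 31.3
tool_pos: [0.4513, 0.3575, 0.1276]
eef_rot: [-0.008, 1.0, 0.001, 0.002]
contact_force: [-1.7, -2.0, 10.3]
opening: 0.452
finger_force: 30.0
```

Seated on the bar: 10 N at the predicted height. I release it and go look at rest 2.

jog_arm(turn=[[0,0,0],[0,0,0],[0,0,0],[0,0,0],[0,0,0],[0,0,0],[0,0,0]], translation=[[0,0,-0.002],[0,0,-0.002],[0,0,-0.03],[0,0,-0.08],[0,0,-0.13],[0,0,-0.18],[0,0,-0.22]], grip=[0.35,0.3,0.3,0.3,0.3,0.3,0.3])

```text
clock: 32.17
tool_pos: [0.4508, 0.3566, 0.3475]
eef_rot: [-0.008, 1.0, 0.001, 0.001]
contact_force: [1.7, 1.1, 0.0]
opening: 0.701
finger_force: 0.0
```

```bash
python3 - <<'E'
from h import *
s=st(); g=ray('top',[155,147],.05)[0]; print(g)
look('rest2_c',REST)
path(([.60,.2,.38],down(np.pi)))
E
```

```text
t 32.17 tcp [0.4508 0.3566 0.3475] open 0.701 ff 0.0 F [1.7 1.1 0. ]
[0.63374573 0.25110291 0.05      ]
rest2_c side 0.59 [169. 231.] 494 [0.6332 0.2413 0.3678] 0.277
rest2_c wrist 0.52 [204. 270.] 171 [ 0.6776  0.2568 -0.3481] 0.899
t 32.48 tcp [0.4507 0.3556 0.344 ] open 0.696 ff 0.0 F [-1.1 -0.3  0.3]
4
turn [[-0.001, -0.0, 0.004], [-0.001, -0.0, 0.008], [-0.002, -0.0, 0.012], [-0.002, -0.0, 0.016]]
tr [[-0.037, -0.039, -0.009], [-0.073, -0.079, -0.018], [-0.11, -0.118, -0.027], [-0.147, -0.158, -0.036]]
```

jog_arm(turn=[[0,0,0.004],[0,0,0.008],[0,0,0.012],[0,0,0.016],[0,0,0.016],[0,0,0.016]], translation=[[-0.04,-0.039,-0.02],[-0.08,-0.079,-0.036],[-0.12,-0.118,-0.036],[-0.167,-0.158,-0.036],[-0.167,-0.158,-0.036],[-0.167,-0.158,-0.036]], grip=[0.3,0.3,0.3,0.3,0.3,0.3])

```text
clock: 33.22
tool_pos: [0.6194, 0.2015, 0.3801]
eef_rot: [-0.0, 1.0, -0.0, -0.001]
contact_force: [-0.5, 0.3, 0.7]
opening: 0.7
finger_force: 0.0
```

```bash
python3 - <<'E'
from h import *
s=st(); print(np.round(s['q'],2)); look('rest2_c',REST)
for c in('top','side','wrist'):
    i=cams.snapshot(c); 
    if c=='wrist': cv2.imwrite('pics/w12.png',i[:,:,::-1])
    print(c,[(np.round(m['position'],3).tolist(),round(m['p'],2)) for m in models.place_of(c,'rest1_c')])
for n in['tin_pencils','eraser','paint_bottle','jar']:
  for c in['wrist','side']:
    try: print(n,c,[(np.round(m['position'],3).tolist(),round(m['p'],2)) for m in models.place_of(c,n)])
    except Exception as e: print(n,e)
E
```

```text
t 33.23 tcp [0.6194 0.2015 0.3801] open 0.7 ff 0.0 F [-0.5  0.3  0.7]
[ 0.07  0.77 -1.01  1.28  0.64  1.43  0.68]
rest2_c top 0.9 [155. 146.] 539 [0.634  0.2487 0.3866] 0.182
rest2_c side 0.98 [166. 230.] 621 [0.6361 0.2423 0.3704] 0.074
rest2_c wrist 0.92 [286. 163.] 1389 [0.635  0.243  0.3828] 0.105
top [([0.448, 0.359, 0.12], 0.85)]
side [([0.442, 0.358, 0.122], 0.74)]
wrist [([0.458, 0.355, 0.12], 0.89)]
tin_pencils it knows: fader_top, peg0_foot, peg1_foot, peg2_foot, pointer_tip, pot1, pot2, pot3, rail_mid, rest1, rest2
tin_pencils it knows: fader_top, peg0_foot, peg1_foot, peg2_foot, pointer_tip, pot1, pot2, pot3, rail_mid, rest1, rest2
eraser it knows: fader_top, peg0_foot, peg1_foot, peg2_foot, pointer_tip, pot1, pot2, pot3, rail_mid, rest1, rest2
eraser it knows: fader_top, peg0_foot, peg1_foot, peg2_foot, pointer_tip, pot1, pot2, pot3, rail_mid, rest1, rest2
paint_bottle it knows: fader_top, peg0_foot, peg1_foot, peg2_foot, pointer_tip, pot1, pot2, pot3, rail_mid, rest1, rest2
paint_bottle it knows: fader_top, peg0_foot, peg1_foot, peg2_foot, pointer_tip, pot1, pot2, pot3, rail_mid, rest1, rest2
jar it knows: fader_top, peg0_foot, peg1_foot, peg2_foot, pointer_tip, pot1, pot2, pot3, rail_mid, rest1, rest2
jar it knows: fader_top, peg0_foot, peg1_foot, peg2_foot, pointer_tip, pot1, pot2, pot3, rail_mid, rest1, rest2
```

```bash
python3 - <<'E'
from h import *; from kin import *
print('tin rim/base',ray('top',[[177,102],[175,92],[187,108],[165,108]],.05).round(3).tolist(),'bottle',ray('top',[[145,93]],.05).round(3))
yaw=.376; G=np.array([.635,.2428,.047])-.010*np.array([-np.sin(yaw),np.cos(yaw),0]); D=down(np.pi+yaw)
print('body corners',[ (G+D.apply([a,b,-.045])).round(3).tolist() for a in(-.0375,.0375) for b in(-.0935,.0935)])
path((G+[0,0,.1],D),(G,D),maxv=.05)
track(r.get_state()['q'],[(G,D)])
E
```

```text
tin rim/base [[0.771, 0.185, 0.05], [0.804, 0.19, 0.05], [0.75, 0.155, 0.05], [0.754, 0.221, 0.05]] bottle [[0.807 0.28  0.05 ]]
body corners [[0.708, 0.16, 0.092], [0.639, 0.334, 0.092], [0.638, 0.133, 0.092], [0.569, 0.307, 0.092]]
t 33.83 tcp [0.6202 0.2012 0.3817] open 0.701 ff 0.0 F [ 0.4 -0.1 -0. ]
8
turn [[-0.0, 0.0, -0.075], [-0.0, 0.001, -0.15], [-0.0, 0.001, -0.226], [-0.0, 0.001, -0.301], [-0.0, 0.001, -0.376], [-0.0, 0.001, -0.376], [-0.0, 0.001, -0.376], [-0.0, 0.001, -0.376]]
tr [[-0.004, 0.006, 0.047], [-0.007, 0.013, 0.094], [-0.011, 0.019, 0.141], [-0.015, 0.026, 0.188], [-0.018, 0.032, 0.235], [-0.018, 0.032, 0.268], [-0.018, 0.032, 0.301], [-0.018, 0.032, 0.335]]
[-0.02  1.18 -0.86  1.49  1.02  0.97  0.76] poserr 0.0 rot 0.0
```

View pics/w12.png

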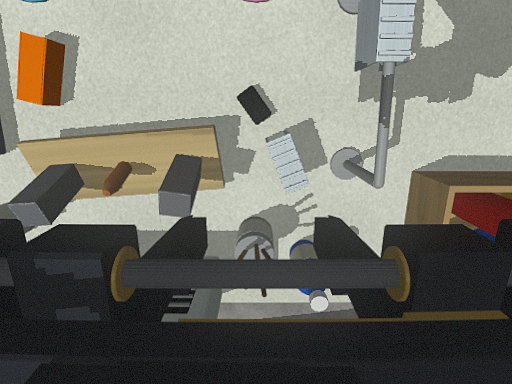

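The view shows both pots seated on the outer pegs, rest 1 hanging at (385,30), rest 2 at (288,162) and the tin at (255,240) clear of the gripper body. I descend on rest 2.

jog_arm(turn=[[0,0,-0.075],[0,0,-0.15],[0,0,-0.226],[0,0,-0.301],[0,0,-0.376],[0,0,-0.376],[0,0,-0.376],[0,0,-0.376],[0,0,-0.376],[0,0,-0.376],[0,0,-0.376],[0,0,-0.376],[0,0,-0.376],[0,0,-0.376],[0,0,-0.376]], translation=[[-0.004,0.006,0.047],[-0.007,0.013,0.094],[-0.011,0.019,0.141],[-0.015,0.026,0.188],[-0.018,0.032,0.235],[-0.018,0.032,0.235],[-0.018,0.032,0.268],[-0.018,0.032,0.301],[-0.018,0.032,0.322],[-0.018,0.032,0.335],[-0.018,0.032,0.335],[-0.018,0.032,0.335],[-0.018,0.032,0.335],[-0.018,0.032,0.335],[-0.018,0.032,0.335]], grip=[0,0,0,0,0,0,0,0,0,0,0.25,0.4,0.6,0.8,0.8], force=15)

```text
clock: 35.7
tool_pos: [0.6387, 0.2336, 0.0471]
eef_rot: [-0.187, 0.982, 0.0, 0.001]
contact_force: [0.3, 1.5, 1.4]
opening: 0.46
finger_force: 0.4
```

```bash
python3 - <<'E'
from h import *; from kin import *
s=st(); print(np.round(s['q'],2)); look('rest2_c',REST)
D=down(np.pi+.016); P=np.array([.503,.3575,0])+.052*np.array([1,.016,0])
path((s['tool_pos']+[0,0,.21],R.from_quat(s['eef_rot'])),(P+[0,0,s['tool_pos'][2]+.19],D),maxv=.05)
E
```

```text
t 35.7 tcp [0.6387 0.2336 0.0471] open 0.46 ff 0.4 F [0.3 1.5 1.4]
[-0.    1.18 -0.89  1.48  1.03  0.99  0.76]
rest2_c top 0.55 [163. 153.] 203 [0.604  0.2221 0.432 ] 0.673
rest2_c side 0.7 [175. 229.] 264 [0.6046 0.2244 2.3801] 0.498
rest2_c wrist 0.96 [260. 230.] 13981 [0.6368 0.2315 0.3786] 0.391
t 36.0 tcp [0.6387 0.2335 0.047 ] open 0.451 ff 15.0 F [-0.7  1.3  3.8]
9
turn [[0.0, -0.0, -0.0], [0.0, -0.0, -0.0], [0.0, -0.0, -0.0], [0.0, -0.0, -0.0], [0.0, -0.0, -0.0], [0.0, 0.0, 0.09], [0.0, 0.001, 0.18], [0.0, 0.001, 0.27], [0.001, 0.002, 0.36]]
tr [[-0.0, 0.0, -0.042], [-0.0, 0.0, -0.084], [-0.0, 0.0, -0.126], [-0.0, 0.0, -0.168], [-0.0, 0.0, -0.21], [0.008, 0.037, -0.205], [0.016, 0.073, -0.2], [0.024, 0.11, -0.195], [0.032, 0.147, -0.19]]
```

jog_arm(turn=[[0,0,0],[0,0,0],[0,0,0],[0,0,0],[0,0,0],[0,0,0],[0,0,0],[0,0,0.09],[0,0,0.18],[0,0,0.27],[0,0,0.36],[0,0,0.36],[0,0,0.36]], translation=[[0,0,0],[0,0,0],[0,0,-0.042],[0,0,-0.084],[0,0,-0.126],[0,0,-0.168],[0,0,-0.21],[0.008,0.037,-0.205],[0.016,0.073,-0.2],[0.024,0.11,-0.195],[0.032,0.147,-0.19],[0.032,0.147,-0.19],[0.032,0.147,-0.19]], grip=[0.9,0.9,0.9,0.9,0.9,0.9,0.9,0.9,0.9,0.9,0.9,0.9,0.9], force=30)

```text
clock: 37.62
tool_pos: [0.5557, 0.3564, 0.2357]
eef_rot: [-0.008, 1.0, -0.001, 0.001]
contact_force: [-0.4, -1.7, -1.3]
opening: 0.45
finger_force: 30.0
```

```bash
python3 - <<'E'
from h import *
s=st(); print(rel([.555,.3578,.128],down(np.pi+.016)))
i=cams.snapshot('wrist').mean(2)
for v in range(20,170,12): print(v,i[v,216:312:4].round().astype(int).tolist())
print(proj('wrist',[[x,y,.15] for x in(.40,.5) for y in(.348,.362)]).round(1).tolist())
for c in('top','side','wrist'):
    cams.snapshot(c); print(c,[(np.round(m['position'],3).tolist(),round(m['p'],2)) for m in models.place_of(c,'rest1_c')])
E
```

```text
t 37.62 tcp [0.5557 0.3564 0.2357] open 0.45 ff 30.0 F [-0.4 -1.7 -1.3]
(array([0.0008, 0.0017, 0.1077]), array([-0.0029,  0.0014, -0.0009]))
20 [204, 194, 194, 195, 192, 209, 209, 208, 206, 207, 207, 207, 208, 206, 206, 210, 208, 210, 209, 217, 126, 123, 127, 138]
32 [193, 203, 200, 201, 190, 214, 204, 206, 209, 205, 206, 207, 207, 203, 201, 204, 208, 202, 207, 221, 127, 131, 132, 128]
44 [207, 198, 196, 200, 203, 214, 208, 211, 210, 207, 207, 206, 202, 205, 209, 205, 206, 208, 209, 226, 125, 124, 127, 128]
56 [197, 201, 201, 201, 194, 218, 195, 195, 197, 199, 193, 194, 195, 193, 196, 193, 191, 194, 214, 218, 124, 129, 124, 120]
68 [211, 207, 202, 199, 195, 213, 208, 207, 208, 208, 202, 207, 201, 206, 205, 203, 204, 206, 206, 184, 131, 123, 125, 131]
80 [203, 195, 200, 195, 202, 211, 207, 211, 205, 210, 206, 206, 207, 208, 206, 203, 206, 206, 209, 120, 132, 129, 128, 124]
92 [204, 197, 203, 202, 207, 194, 210, 207, 207, 204, 204, 203, 200, 202, 208, 206, 203, 204, 203, 151, 126, 125, 112, 197]
104 [203, 202, 201, 203, 212, 161, 199, 199, 201, 175, 135, 138, 138, 134, 134, 136, 133, 133, 134, 144, 200, 197, 199, 197]
116 [193, 199, 199, 197, 193, 206, 208, 125, 134, 133, 129, 131, 133, 131, 136, 138, 133, 133, 129, 175, 197, 206, 200, 187]
128 [191, 202, 205, 193, 203, 193, 201, 199, 196, 203, 77, 95, 101, 98, 78, 191, 193, 201, 204, 191, 193, 185, 193, 189]
140 [194, 191, 199, 189, 197, 199, 201, 199, 200, 198, 77, 99, 102, 97, 73, 191, 199, 196, 201, 195, 196, 205, 203, 198]
152 [192, 208, 103, 98, 93, 205, 203, 198, 199, 186, 67, 99, 103, 101, 74, 197, 188, 201, 91, 99, 98, 198, 205, 203]
164 [98, 97, 92, 91, 93, 212, 201, 203, 199, 204, 72, 97, 102, 100, 75, 197, 196, 199, 90, 84, 94, 88, 96, 96]
[[253.5, -24.7], [274.2, -24.5], [252.5, 125.8], [271.0, 126.0]]
top [([0.45, 0.356, 0.119], 0.95)]
side [([0.443, 0.357, 0.121], 0.72), ([0.55, 0.358, 0.233], 0.61), ([0.663, 0.079, 0.09], 0.31)]
wrist []
```

jog_arm(turn=[[0,0,0],[0,0,0],[0,0,0],[0,0,0],[0,0,0],[0,0,0],[0,0,0],[0,0,0],[0,0,0]], translation=[[0,0.001,0.02],[0,0.001,0.045],[0,0.001,0.07],[0,0.001,0.09],[0,0.001,0.1],[0,0.001,0.106],[0,0.001,0.109],[0,0.001,0.111],[0,0.001,0.111]], grip=[0.9,0.9,0.9,0.9,0.9,0.9,0.9,0.9,0.9])

```text
clock: 39.1
tool_pos: [0.555, 0.3594, 0.128]
eef_rot: [-0.008, 1.0, 0.0, 0.001]
contact_force: [-2.3, -2.5, 8.8]
opening: 0.454
finger_force: 30.0
```

Seated at the same height with a 9 N reaction. I release it, rise and check everything.

jog_arm(turn=[[0,0,0],[0,0,0],[0,0,0],[0,0,0],[0,0,0],[0,0,0],[0,0,0],[0,0,0]], translation=[[0,0,-0.002],[0,0,-0.002],[0,0,-0.03],[0,0,-0.08],[0,0,-0.13],[0,0,-0.18],[0,0,-0.22],[0,0,-0.25]], grip=[0.35,0.3,0.3,0.3,0.3,0.3,0.3,0.3])

```text
clock: 40.1
tool_pos: [0.5546, 0.3596, 0.3778]
eef_rot: [-0.008, 1.0, 0.001, 0.001]
contact_force: [0.4, 1.1, 0.2]
opening: 0.701
finger_force: 0.0
```

```bash
python3 - <<'E'
from h import *; from kin import *
s=st(); print(np.round(s['q'],2))
for c in('top','side','wrist'):
    cams.snapshot(c); print(c,[(n,np.round(m['position'],3).tolist(),round(m['p'],2)) for n in('rest1_c','pot1_c','fader_top') for m in models.place_of(c,n)])
print('pot expected',FEET+.0525*PZ)
P=np.array([.446,-.331,0]); D=down(-.05+np.pi)
path(([.48,0,.37],D),([.446,-.331,.30],D))
track(s['q'],[([.48,0,.37],D),([.446,-.331,.30],D),([.446,-.331,.078],D),([.533,-.335,.078],D)])
D=down(-.05)
E
```

```text
t 40.1 tcp [0.5546 0.3596 0.3778] open 0.701 ff 0.0 F [0.4 1.1 0.2]
[-0.21  0.77 -0.98  1.25  0.63  1.42  0.46]
top [('rest1_c', [0.452, 0.359, 0.122], 0.81), ('fader_top', [0.45, -0.335, 0.09], 0.47)]
side [('rest1_c', [0.444, 0.355, 0.123], 0.58), ('pot1_c', [0.665, 0.075, 0.091], 0.78), ('fader_top', [0.445, -0.332, 0.091], 0.46)]
wrist [('pot1_c', [0.663, 0.074, 0.092], 0.93)]
pot expected [[ 0.65891553  0.07320574  0.09373386]
 [ 0.66591553 -0.03149426  0.09373386]
 [ 0.67301553 -0.13629426  0.09373386]]
t 40.7 tcp [0.5545 0.359  0.3749] open 0.699 ff 0.0 F [-0.2  0.8  0. ]
14
turn [[-0.0, 0.0, 0.009], [-0.0, 0.0, 0.019], [-0.0, 0.0, 0.028], [-0.0, 0.0, 0.038], [-0.0, 0.0, 0.047], [-0.0, 0.0, 0.056], [-0.0, 0.0, 0.066], [-0.0, 0.0, 0.066], [-0.0, 0.0, 0.066], [-0.0, 0.0, 0.066], [-0.0, 0.0, 0.066], [-0.0, 0.0, 0.066], [-0.0, 0.0, 0.066], [-0.0, 0.0, 0.066]]
tr [[0.011, -0.051, 0.001], [0.023, -0.102, 0.001], [0.034, -0.153, 0.002], [0.046, -0.204, 0.003], [0.057, -0.256, 0.004], [0.069, -0.307, 0.004], [0.08, -0.358, 0.005], [0.086, -0.405, 0.015], [0.091, -0.452, 0.025], [0.097, -0.499, 0.035], [0.103, -0.547, 0.045], [0.108, -0.594, 0.055], [0.114, -0.641, 0.065], [0.119, -0.688, 0.075]]
[ 0.64  0.55 -1.16  1.8   0.55  1.17  0.82] poserr 0.0 rot 0.0
[ 1.17  0.76 -1.13  1.7   0.74  1.17  1.35] poserr 0.0 rot 0.0
[ 1.04  1.03 -0.86  1.89  1.12  0.8   1.06] poserr 0.0 rot 0.0
[ 0.93  1.09 -0.89  1.66  1.04  0.93  1.15] poserr 0.0 rot 0.0
```

jog_arm(turn=[[0,0,0.009],[0,0,0.019],[0,0,0.028],[0,0,0.038],[0,0,0.047],[0,0,0.056],[0,0,0.066],[0,0,0.066],[0,0,0.066],[0,0,0.066],[0,0,0.066],[0,0,0.066],[0,0,0.066],[0,0,0.066],[0,0,0.066],[0,0,0.066]], translation=[[0.011,-0.051,0.001],[0.023,-0.102,0.001],[0.034,-0.153,0.002],[0.046,-0.204,0.003],[0.057,-0.256,0.004],[0.069,-0.307,0.004],[0.08,-0.358,0.005],[0.086,-0.405,0.015],[0.091,-0.452,0.025],[0.097,-0.499,0.035],[0.103,-0.547,0.045],[0.108,-0.594,0.055],[0.114,-0.641,0.065],[0.119,-0.688,0.075],[0.119,-0.688,0.075],[0.119,-0.688,0.075]], grip=[0.3,0.3,0.3,0.3,0.3,0.3,0.3,0.3,0.3,0.3,0.3,0.3,0.3,0.3,0.3,0.3], force=12)

```text
clock: 42.7
tool_pos: [0.4466, -0.3299, 0.3005]
eef_rot: [0.025, 1.0, 0.001, 0.001]
contact_force: [0.0, 0.3, -0.7]
opening: 0.7
finger_force: 0.0
```

```bash
python3 - <<'E'
from h import *
s=st(); print(np.round(s['q'],2))
def potpts(k):
    Rm=R.from_euler('z',ROW)*R.from_euler('y',np.radians(20)); return FEET[k]+Rm.apply([[a,b,z] for a in(-.022,.022) for b in(-.022,.022) for z in(0,.105)])
exp={'rest A':boxpts(.451,.357,.016,.09,.04,.081,.161),'rest B':boxpts(.555,.3585,.016,.09,.04,.081,.161),'pot0':potpts(0),'pot2':potpts(2)}
for c in('top','side'):
  for rep in range(2):
    im=cams.snapshot(c)
    for n in('rest1_c','pot1_c'):
        for m in models.masks_of(c,n):
            k=m['pixels'].astype(float); print(c,n,round(m['p'],2),{e:round(float(np.minimum(h,k).sum()/np.maximum(h,k).sum()),2) for e,h in((e,hullmask(c,P)) for e,P in exp.items())})
        print('   ',[(np.round(m['position'],3).tolist(),round(m['p'],2)) for m in models.place_of(c,n)])
    if rep==0:
        for e,P in exp.items():
            h=hullmask(c,P)>.9; h2=(hullmask(c,P)<.01)&(cv2.dilate(hullmask(c,P),np.ones((9,9)))>.5); print(c,e,'in',im[h].mean(0).round(),im[h].std().round(),'around',im[h2].mean(0).round())
cams.snapshot('wrist')
for n in['fader_top','pointer_tip']: print(n,[(np.round(x['position'],4),round(x['p'],2),proj('wrist',x['position']).round()) for x in models.place_of('wrist',n)])
E
```

```text
t 42.7 tcp [ 0.4466 -0.3299  0.3005] open 0.7 ff 0.0 F [ 0.   0.3 -0.7]
[ 1.15  0.74 -1.09  1.7   0.71  1.15  1.38]
top rest1_c 0.71 {'rest A': 0.82, 'rest B': 0.0, 'pot0': 0.0, 'pot2': 0.0}
    [([0.449, 0.355, 0.121], 0.77)]
top pot1_c 0.79 {'rest A': 0.0, 'rest B': 0.0, 'pot0': 0.73, 'pot2': 0.0}
    [([0.663, 0.08, 0.092], 0.89)]
top rest A in [116. 121. 123.] 24.0 around [115. 118. 114.]
top rest B in [114. 119. 121.] 25.0 around [119. 122. 119.]
top pot0 in [62. 62. 62.] 22.0 around [122. 119. 106.]
top pot2 in [58. 59. 60.] 18.0 around [134. 129. 114.]
top rest1_c 0.79 {'rest A': 0.84, 'rest B': 0.01, 'pot0': 0.0, 'pot2': 0.0}
    [([0.45, 0.358, 0.122], 0.65)]
    [([0.662, 0.08, 0.093], 0.55)]
side rest1_c 0.93 {'rest A': 0.82, 'rest B': 0.08, 'pot0': 0.0, 'pot2': 0.0}
    [([0.439, 0.358, 0.124], 0.98), ([0.645, -0.037, 0.039], 0.71), ([0.673, -0.136, 0.096], 0.66)]
side pot1_c 0.81 {'rest A': 0.0, 'rest B': 0.0, 'pot0': 0.8, 'pot2': 0.0}
side pot1_c 0.66 {'rest A': 0.0, 'rest B': 0.0, 'pot0': 0.0, 'pot2': 0.0}
    [([0.662, 0.075, 0.092], 0.75)]
side rest A in [120. 125. 127.] 22.0 around [139. 143. 139.]
side rest B in [117. 123. 125.] 21.0 around [128. 132. 130.]
side pot0 in [77. 77. 75.] 22.0 around [126. 124. 111.]
side pot2 in [70. 71. 70.] 11.0 around [128. 127. 115.]
side rest1_c 0.88 {'rest A': 0.78, 'rest B': 0.08, 'pot0': 0.0, 'pot2': 0.0}
    [([0.441, 0.359, 0.122], 0.81)]
side pot1_c 0.75 {'rest A': 0.0, 'rest B': 0.0, 'pot0': 0.79, 'pot2': 0.0}
    [([0.665, 0.072, 0.093], 0.89)]
fader_top [(array([ 0.4453, -0.3318,  0.0902]), 0.96, array([[260., 166.]]))]
pointer_tip [(array([ 0.5328, -0.3708,  0.057 ]), 0.5, array([[237., 222.]]))]
```

```bash
python3 - <<'E'
from h import *
cams.snapshot('side')
for m in models.masks_of('side','pot1_c'):
    v,u=np.nonzero(m['pixels']); print(round(m['p'],2),u.mean(),v.mean(),m['pixels'].sum())
D=down(np.pi-.05); P=np.array([.4455,-.3315,.080])
path((P+[0,0,.06],D),(P,D),(P+.0895*np.array([np.cos(.05),-np.sin(.05),0]),D),maxv=.05)
E
```

```text
0.87 192.5873786407767 188.4490291262136 412
t 43.95 tcp [ 0.4464 -0.3307  0.3004] open 0.7 ff 0.0 F [ 0.6 -0.6  0.4]
8
turn [[0.0, 0.0, -0.0], [0.0, 0.001, -0.0], [0.0, 0.001, -0.0], [0.0, 0.001, -0.0], [0.0, 0.001, -0.0], [0.0, 0.001, -0.0], [0.0, 0.001, -0.0], [0.0, 0.001, -0.0]]
tr [[0.0, -0.0, 0.04], [0.001, -0.0, 0.08], [0.001, -0.001, 0.12], [0.001, -0.001, 0.16], [0.001, -0.001, 0.19], [0.001, -0.001, 0.22], [-0.044, -0.001, 0.22], [-0.088, -0.001, 0.22]]
```

jog_arm(turn=[[0,0,0],[0,0,0],[0,0,0],[0,0,0],[0,0,0],[0,0,0],[0,0,0],[0,0,0],[0,0,0],[0,0,0],[0,0,0],[0,0,0],[0,0,0],[0,0,0],[0,0,0],[0,0,0]], translation=[[0,0,0.04],[0,0,0.08],[0.001,-0.001,0.12],[0.001,-0.001,0.16],[0.001,-0.001,0.19],[0.001,-0.001,0.22],[0.001,-0.001,0.22],[0.001,-0.001,0.22],[0.001,-0.001,0.22],[-0.019,-0.001,0.22],[-0.039,-0.001,0.22],[-0.059,-0.001,0.22],[-0.075,-0.001,0.22],[-0.084,-0.001,0.22],[-0.088,-0.001,0.22],[-0.088,-0.001,0.22]], grip=[0.3,0.3,0.3,0.3,0.3,0.3,0.8,0.9,0.9,0.9,0.9,0.9,0.9,0.9,0.9,0.9], force=15)

```text
clock: 45.95
tool_pos: [0.5352, -0.3362, 0.0812]
eef_rot: [0.025, 1.0, -0.0, 0.002]
contact_force: [0.5, -0.7, 1.8]
opening: 0.317
finger_force: 15.0
```

jog_arm(turn=[[0,0,0],[0,0,0],[0,0,0],[0,0,0],[0,0,0],[0,0,0],[0,0,0],[0,0,0]], translation=[[0,0,0],[0,0,0],[0,0,-0.04],[0,0,-0.08],[0,0,-0.12],[0.03,0,-0.16],[0.05,0,-0.2],[0.05,0,-0.2]], grip=[0.5,0.3,0.3,0.3,0.3,0.3,0.3,0.3])

```text
clock: 46.95
tool_pos: [0.4845, -0.3341, 0.2834]
eef_rot: [0.026, 1.0, -0.001, 0.003]
contact_force: [0.8, -0.4, -0.8]
opening: 0.701
finger_force: 0.0
```

```bash
python3 - <<'E'
from h import *
st(); d=np.array([np.cos(.05),-np.sin(.05),0])
for c in('wrist','top','wrist'):
    im=cams.snapshot(c); np.save('f_'+c,im)
    a={n:models.place_of(c,n) for n in('fader_top','pointer_tip')}; print(c,{n:[(np.round(x['position'],4).tolist(),round(x['p'],2),proj(c,x['position']).round().tolist()) for x in v] for n,v in a.items()})
    if a['fader_top'] and a['pointer_tip']: print('diff',(np.array(a['fader_top'][0]['position'])-a['pointer_tip'][0]['position'])@d)
E
```

```text
t 46.95 tcp [ 0.4845 -0.3341  0.2834] open 0.701 ff 0.0 F [ 0.8 -0.4 -0.8]
wrist {'fader_top': [([0.5319, -0.3365, 0.0898], 0.81, [[261.0, 209.0]])], 'pointer_tip': [([0.5314, -0.3728, 0.0553], 0.63, [[234.0, 201.0]])]}
diff -0.0013148687143280844
top {'fader_top': [([0.5303, -0.3379, 0.0896], 0.48, [[365.0, 165.0]])], 'pointer_tip': [([0.5332, -0.3371, 0.092], 0.72, [[365.0, 163.0]])]}
diff -0.002856392419728875
wrist {'fader_top': [([0.5286, -0.3364, 0.0873], 0.63, [[260.0, 205.0]])], 'pointer_tip': [([0.5346, -0.37, 0.0526], 0.7, [[236.0, 202.0]])]}
diff -0.007671801649864596
```

```bash
python3 - <<'E'
from h import *
d=np.array([np.cos(.05),-np.sin(.05),0])
def meas(c):
    im=cams.snapshot(c).astype(int); g=im.mean(2); brass=(im[...,0]-im[...,2]>50)&(im[...,0]>90)
    u0,v0=proj(c,[.533,-.372,.054])[0].astype(int); w=22
    M=np.zeros_like(brass); M[v0-w:v0+w,u0-w:u0+w]=1; v,u=np.nonzero(brass&M); pb=ray(c,[u.mean(),v.mean()],.0525)[0]
    u1,v1=proj(c,[.533,-.3365,.09])[0].astype(int); sub=g[v1-15:v1+16,u1-14:u1+15]; 
    L=(sub>130); vv,uu=np.nonzero(L); pl=ray(c,[uu.mean()+u1-14,vv.mean()+v1-15],.09)[0]
    print(c,'brass',len(u),u.mean().round(1),v.mean().round(1),np.ptp(u),np.ptp(v),pb.round(4),'line',L.sum(),(uu.mean()+u1-14).round(1),(vv.mean()+v1-15).round(1),np.ptp(uu),np.ptp(vv),pl.round(4),'diff',((pl-pb)@d).round(4))
    return g
g=meas('wrist'); print(g[185:225:2,246:277:2].round().astype(int))
meas('top')
E
```

```text
wrist brass 147 230.5 201.5 21 11 [ 0.5333 -0.3774  0.0525] line 85 259.3 208.6 27 8 [ 0.5321 -0.3381  0.09  ] diff -0.0032
[[125 127 122 121 122 119  48  59  75  75  79  83  79  83  81 107]
 [124 126 124 122 124 122  45  45  52  86  82  85  80  84  82  84]
 [124 124 126 125 126  75  39  48  55  86  88  82  89  87  84  82]
 [123 124 128  96  73  80  45  51  49  80  80  83  83  86  83  95]
 [125 129  71  41  41  41  45  43  51  44  38  45  75  82  77 133]
 [118 129  42  49  41  36  45  43  50  44  42  43  66  85  77 142]
 [121 119  40  44  42  45  41  47  39  40  41  44  47  82  87  77]
 [103 115  38  52  42  44  47  44  42  41  47  46  54  86  87  81]
 [109 101  52  50  49  53  51  44  51  47  44  49  36  85  98 109]
 [126 101  52  52  54  48  44  52  47  47  53  48  40 116 117 182]
 [122  98  40  50  46  40  47  42  42  42  43  36  23 125 110 209]
 [121 158 169 175 173 174 173 172 168 170 174 172 166 135 115 198]
 [120 143 146 147 150 149 150 152 150 146 147 145 147 127 114 117]
 [123 108  43  51  45  46  44  44  51  46  46  43  35 126 119 124]
 [122 123  60  43  44  45  39  53  45  42  39  50  84 124 122 130]
 [117 123 125 130 134 123  48  59  70 134 128 128 126 119 126 213]
 [124 117 120 122 118 119  49  51  69 124 119 122 123 120 125 212]
 [121 119 122 118 121 118  47  56  69 128 121 120 121 123 119 131]
 [119 118 120 123 117 115  49  51  70 126 124 121 120 124 122 124]
 [118 120 120 118 118 116  51  58  66 124 121 123 119 120 123 117]]<stdin>:6: RuntimeWarning: Mean of empty slice.
  ret = ret.dtype.type(ret / rcount)
<stdin>:9: RuntimeWarning: Mean of empty slice.
Traceback (most recent call last):
ValueError: zero-size array to reduction operation maximum which has no identity
```

jog_arm(turn=[[0,0,0],[0,0,0],[0,0,0],[0,0,0],[0,0,0]], translation=[[-0.04,0,0],[-0.08,0,0],[-0.115,0,0],[-0.115,0,0],[-0.115,0,0]], grip=[0.3,0.3,0.3,0.3,0.3])

```text
clock: 48.12
tool_pos: [0.5986, -0.3393, 0.2802]
eef_rot: [0.025, 1.0, 0.0, 0.0]
contact_force: [0.3, -1.1, -0.1]
opening: 0.702
finger_force: 0.0
```

```bash
cat > meas.py <<'E'
from h import *
st(); d=np.array([np.cos(.05),-np.sin(.05),0]); c='wrist'; im=cams.snapshot(c).astype(int); g=im.mean(2)
brass=(im[...,0]-im[...,2]>50)&(im[...,0]>90); u0,v0=proj(c,[.533,-.372,.054])[0].astype(int); w=26
M=np.zeros_like(brass); M[max(v0-w,0):v0+w,u0-w:u0+w]=1; v,u=np.nonzero(brass&M); vb=(v.min()+v.max())/2; pb=ray(c,[u.mean(),vb],.054)[0]
u1,v1=proj(c,[.53,-.3365,.09])[0].astype(int); col=g[v1-25:v1+26,u1-5:u1+6].mean(1); k=np.argmax(np.convolve(col-np.r_[[60]*51],[-1,-1,-1,2,2,-1,-1,-1],'same'))
print('col',list(zip(range(v1-25,v1+26),col.round().astype(int)))); print('brass',len(u),u.mean().round(1),vb,pb.round(4),'eye',cams.camera_params(c)['eye'].round(3))
for vl in np.arange(v1-12,v1+13,2): pl=ray(c,[u1,vl],.09)[0]; print(vl,((pl-pb)@d*1000).round(1),end='; ')
E
python3 meas.py
```

```text
t 48.12 tcp [ 0.5986 -0.3393  0.2802] open 0.702 ff 0.0 F [ 0.3 -1.1 -0.1]
col [(85, np.int64(75)), (86, np.int64(74)), (87, np.int64(75)), (88, np.int64(75)), (89, np.int64(75)), (90, np.int64(75)), (91, np.int64(75)), (92, np.int64(74)), (93, np.int64(77)), (94, np.int64(75)), (95, np.int64(63)), (96, np.int64(66)), (97, np.int64(62)), (98, np.int64(59)), (99, np.int64(60)), (100, np.int64(53)), (101, np.int64(46)), (102, np.int64(28)), (103, np.int64(36)), (104, np.int64(40)), (105, np.int64(45)), (106, np.int64(42)), (107, np.int64(39)), (108, np.int64(37)), (109, np.int64(99)), (110, np.int64(227)), (111, np.int64(213)), (112, np.int64(111)), (113, np.int64(28)), (114, np.int64(41)), (115, np.int64(43)), (116, np.int64(43)), (117, np.int64(40)), (118, np.int64(38)), (119, np.int64(41)), (120, np.int64(72)), (121, np.int64(82)), (122, np.int64(80)), (123, np.int64(79)), (124, np.int64(80)), (125, np.int64(78)), (126, np.int64(79)), (127, np.int64(79)), (128, np.int64(79)), (129, np.int64(80)), (130, np.int64(80)), (131, np.int64(79)), (132, np.int64(81)), (133, np.int64(80)), (134, np.int64(81)), (135, np.int64(80))]
brass 179 228.9 114.0 [ 0.5321 -0.3769  0.054 ] eye [ 0.532 -0.337  0.408]
98 -17.3; 100 -15.2; 102 -13.0; 104 -10.9; 106 -8.7; 108 -6.6; 110 -4.4; 112 -2.3; 114 -0.1; 116 2.1; 118 4.3; 120 6.5; 122 8.7;
```

Overhead measurement: the grip is about 3.8 mm short of the pointer, which is within tolerance, but I re-grip and centre it.

```bash
python3 - <<'E'
from h import *
D=down(np.pi-.05); plan(([.531,-.3362,.081],D),([.5348,-.3364,.081],D))
E
```

```text
t 48.17 tcp [ 0.5982 -0.3397  0.2804] open 0.704 ff 0.0 F [0.3 0.2 1.2]
tr [0.067, 0.0, 0.199] turn [-0.0, 0.0, -0.001]
tr [0.064, 0.0, 0.199] turn [-0.0, 0.0, -0.001]
```

jog_arm(turn=[[0,0,0],[0,0,0],[0,0,0],[0,0,0],[0,0,0],[0,0,0],[0,0,0],[0,0,0],[0,0,0],[0,0,0],[0,0,0],[0,0,0],[0,0,0]], translation=[[0.035,0,0],[0.067,0,0.02],[0.067,0,0.07],[0.067,0,0.12],[0.067,0,0.16],[0.067,0,0.19],[0.067,0,0.199],[0.067,0,0.199],[0.067,0,0.199],[0.067,0,0.199],[0.065,0,0.199],[0.063,0,0.199],[0.063,0,0.199]], grip=[0.3,0.3,0.3,0.3,0.3,0.3,0.3,0.3,0.9,0.9,0.9,0.9,0.9])

```text
clock: 49.8
tool_pos: [0.5368, -0.3363, 0.0819]
eef_rot: [0.025, 1.0, -0.0, 0.001]
contact_force: [-1.0, 0.4, 4.5]
opening: 0.316
finger_force: 15.0
```

jog_arm(turn=[[0,0,0],[0,0,0],[0,0,0],[0,0,0],[0,0,0],[0,0,0],[0,0,0],[0,0,0],[0,0,0]], translation=[[0,0,0],[0,0,0],[0,0,-0.04],[0,0,-0.08],[0,0,-0.12],[-0.03,0,-0.16],[-0.063,0,-0.2],[-0.063,0,-0.2],[-0.063,0,-0.2]], grip=[0.5,0.3,0.3,0.3,0.3,0.3,0.3,0.3,0.3])

```text
clock: 50.92
tool_pos: [0.5982, -0.3394, 0.2804]
eef_rot: [0.025, 1.0, -0.0, -0.001]
contact_force: [0.7, 0.0, -0.1]
opening: 0.701
finger_force: 0.0
```

```bash
python3 meas.py; python3 - <<'E'
from h import *
for c in('side','top'):
    cams.snapshot(c); print(c,[(n,np.round(m['position'],3).tolist(),round(m['p'],2)) for n in('rest1_c','pot1_c') for m in models.place_of(c,n)])
E
```

```text
t 50.92 tcp [ 0.5982 -0.3394  0.2804] open 0.701 ff 0.0 F [ 0.7  0.  -0.1]
col [(86, np.int64(76)), (87, np.int64(74)), (88, np.int64(75)), (89, np.int64(75)), (90, np.int64(76)), (91, np.int64(74)), (92, np.int64(78)), (93, np.int64(78)), (94, np.int64(78)), (95, np.int64(77)), (96, np.int64(77)), (97, np.int64(73)), (98, np.int64(62)), (99, np.int64(64)), (100, np.int64(62)), (101, np.int64(62)), (102, np.int64(60)), (103, np.int64(33)), (104, np.int64(35)), (105, np.int64(40)), (106, np.int64(44)), (107, np.int64(44)), (108, np.int64(43)), (109, np.int64(31)), (110, np.int64(77)), (111, np.int64(228)), (112, np.int64(213)), (113, np.int64(162)), (114, np.int64(24)), (115, np.int64(38)), (116, np.int64(44)), (117, np.int64(44)), (118, np.int64(43)), (119, np.int64(40)), (120, np.int64(39)), (121, np.int64(63)), (122, np.int64(83)), (123, np.int64(79)), (124, np.int64(80)), (125, np.int64(81)), (126, np.int64(80)), (127, np.int64(80)), (128, np.int64(79)), (129, np.int64(80)), (130, np.int64(82)), (131, np.int64(80)), (132, np.int64(80)), (133, np.int64(81)), (134, np.int64(82)), (135, np.int64(83)), (136, np.int64(81))]
brass 169 228.5 114.5 [ 0.5315 -0.3773  0.054 ] eye [ 0.532 -0.337  0.407]
99 -16.7; 101 -14.6; 103 -12.5; 105 -10.3; 107 -8.2; 109 -6.0; 111 -3.9; 113 -1.7; 115 0.5; 117 2.6; 119 4.8; 121 7.0; 123 9.2; side [('rest1_c', [0.44, 0.359, 0.122], 0.56), ('pot1_c', [0.663, 0.076, 0.093], 0.7)]
top [('pot1_c', [0.663, 0.081, 0.091], 0.7), ('pot1_c', [0.502, 0.358, 0.151], 0.47)]
```

jog_arm(turn=[[0,0,0],[0,0,0],[0,0,0],[0,0,0],[0,0,0],[0,0,0],[0,0,0],[0,0,0],[0,0,0],[0,0,0],[0,0,0],[0,0,0],[0,0,0],[0,0,0],[0,0,0]], translation=[[0.035,0,0],[0.067,0,0.02],[0.067,0,0.07],[0.067,0,0.12],[0.067,0,0.16],[0.067,0,0.19],[0.067,0,0.197],[0.067,0,0.197],[0.067,0,0.197],[0.067,0,0.197],[0.067,0,0.197],[0.065,0,0.197],[0.063,0,0.197],[0.063,0,0.197],[0.063,0,0.197]], grip=[0.3,0.3,0.3,0.3,0.3,0.3,0.3,0.3,0.9,0.9,0.9,0.9,0.9,0.9,0.9], force=20)

```text
clock: 53.15
tool_pos: [0.5369, -0.3363, 0.0849]
eef_rot: [0.025, 1.0, -0.0, 0.001]
contact_force: [-0.6, -0.1, 4.5]
opening: 0.316
finger_force: 20.0
```

jog_arm(turn=[[0,0,0],[0,0,0],[0,0,0],[0,0,0],[0,0,0],[0,0,0],[0,0,0],[0,0,0],[0,0,0]], translation=[[0,0,0],[0,0,0],[0,0,-0.04],[0,0,-0.08],[0,0,-0.12],[-0.03,0,-0.16],[-0.063,0,-0.2],[-0.063,0,-0.2],[-0.063,0,-0.2]], grip=[0.5,0.3,0.3,0.3,0.3,0.3,0.3,0.3,0.3])

```text
clock: 54.28
tool_pos: [0.5982, -0.3394, 0.2832]
eef_rot: [0.025, 1.0, -0.0, -0.001]
contact_force: [-0.4, 0.1, -0.5]
opening: 0.702
finger_force: 0.0
```

```bash
python3 meas.py
```

```text
t 54.27 tcp [ 0.5982 -0.3394  0.2832] open 0.702 ff 0.0 F [-0.4  0.1 -0.5]
col [(86, np.int64(76)), (87, np.int64(76)), (88, np.int64(76)), (89, np.int64(77)), (90, np.int64(77)), (91, np.int64(77)), (92, np.int64(77)), (93, np.int64(78)), (94, np.int64(77)), (95, np.int64(77)), (96, np.int64(77)), (97, np.int64(77)), (98, np.int64(78)), (99, np.int64(66)), (100, np.int64(69)), (101, np.int64(66)), (102, np.int64(63)), (103, np.int64(63)), (104, np.int64(55)), (105, np.int64(56)), (106, np.int64(40)), (107, np.int64(32)), (108, np.int64(39)), (109, np.int64(43)), (110, np.int64(43)), (111, np.int64(43)), (112, np.int64(33)), (113, np.int64(67)), (114, np.int64(180)), (115, np.int64(219)), (116, np.int64(213)), (117, np.int64(17)), (118, np.int64(39)), (119, np.int64(40)), (120, np.int64(41)), (121, np.int64(41)), (122, np.int64(40)), (123, np.int64(39)), (124, np.int64(63)), (125, np.int64(83)), (126, np.int64(81)), (127, np.int64(79)), (128, np.int64(78)), (129, np.int64(79)), (130, np.int64(80)), (131, np.int64(80)), (132, np.int64(80)), (133, np.int64(79)), (134, np.int64(81)), (135, np.int64(82)), (136, np.int64(82))]
brass 167 228.6 114.5 [ 0.5315 -0.3775  0.054 ] eye [ 0.532 -0.337  0.41 ]
99 -16.9; 101 -14.7; 103 -12.6; 105 -10.4; 107 -8.3; 109 -6.1; 111 -3.9; 113 -1.7; 115 0.5; 117 2.7; 119 4.9; 121 7.1; 123 9.3;
```

```bash
python3 - <<'E'
from h import *
print(r.finish_job())
E
```

```text
the job is handed in; nothing more can be done
None
```

I handed the job in at about 54 s of the 200 s: both pots (only two were there) sit mouth-down on the outer pegs, both rests hang on the rail, and the fader is about 0.5 mm from the pointer by my last measurement; the judge's verdict was not shown.

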